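# Read the slide case at the bottom of the pile

### The job

First take the two upper slide cases off the crooked pile of three and stack them squarely, edges flush, on the single case that lies alone. Then pick up the remaining bottom case and hold it still in the air 10 cm straight out from the code reader's sloping window: underside towards the glass and parallel to it, centred on it, its long side along the window's long side, and not touching the reader. Finish while still holding it there, with the new pile let go and standing, and the other things on the bench left where they are.

Things in the scene. Friction and masses are not known exactly. Their poses are not given: they have to be found in the camera images.
- case_low: white flat rigid slide case, like the other three: length 86 mm along its x, width 38 mm along its y, height 18 mm along its z; 70 g (45 to 100 g), plain sides, no lip: it just rests on the one below. Origin: centre of its underside; z points up out of its lid. It lies on the bench at the bottom of the crooked pile of three; it is the one to be read.
- case_mid: white flat rigid slide case, like the other three: length 86 mm along its x, width 38 mm along its y, height 18 mm along its z; 70 g (45 to 100 g), plain sides, no lip: it just rests on the one below. Origin: centre of its underside; z points up out of its lid. Starts as the middle one of the pile of three (underside 18 mm above the bench), shifted up to 8 mm and turned up to 20 degrees on the one below.
- case_top: white flat rigid slide case, like the other three: length 86 mm along its x, width 38 mm along its y, height 18 mm along its z; 70 g (45 to 100 g), plain sides, no lip: it just rests on the one below. Origin: centre of its underside; z points up out of its lid. Starts as the top one of the pile of three (underside 36 mm above the bench), shifted up to 8 mm and turned up to 20 degrees on the one below.
- case_base: white flat rigid slide case, like the other three: length 86 mm along its x, width 38 mm along its y, height 18 mm along its z; 70 g (45 to 100 g), plain sides, no lip: it just rests on the one below. Origin: centre of its underside; z points up out of its lid. It lies alone on the bench, to the left or the right of the pile of three.
- reader: grey code reader fixed on the bench, 157 mm deep, 170 mm wide, 109 mm high at its far edge; its sloping upper face looks up and towards the robot's side. Origin: centre of its foot on the bench; its x points to its back, its y along its width.
- reader_window: the reader's dark rectangular window, flush in the sloping face, 60 mm (its x, up the slope) by 110 mm (its y, level). Origin: centre of the glass, 79 mm above the bench; its z points straight out of the glass, leaning 25 degrees from vertical towards the front of the reader. Nothing stands in front of the glass.
- timer: square white bench timer, 62 x 62 x 16 mm; loose, not part of the job. Origin: centre of its underside.
- marker: marker pen lying flat, 135 mm long, 14 mm thick; loose, not part of the job. Origin: centre of its underside.
- petri_dish: closed clear petri dish, 90 mm across, 15 mm high; loose, not part of the job. Origin: centre of its underside.
- tube_rack: green rack of small tubes, 80 x 120 mm, 43 mm high; loose, not part of the job. Origin: centre of its underside.
- microtube: small clear tube lying flat, 40 mm long, 11 mm thick; loose, not part of the job. Origin: centre of its underside.
There are look-alikes about, which are no part of the job. Leave any black or orange look-alike of the case_top alone.

How it is judged:
By the outcome, as a careful person would: the job done as asked, in the order asked, and still so for the second after the job is handed in, while the arm keeps its last pose, push and grip.
It also fails if it takes over 72 s, if anything falls off the work surface, if the arm or the gripper's body presses on something with over 40 N, if the wrist force passes 120 N, or if a joint passes its speed limit or range.

### The arm

A 6-joint arm with a two-finger parallel gripper is mounted at the origin on the work surface. World frame = base frame: x ahead of the robot, y to its left, z up, the work surface at z = 0. Lengths are in m, angles in degrees, forces in N, time in s.
With the tool pointing down it reaches from about 0.35 to 0.95 m from the base axis. Payload 17.4 kg.
Tool frame: the origin (TCP) lies on the centre line of the jaws, within the pads' length; the fingertips stand manip.tip_reach ahead of it and the grasp point (between the pads) lies 5 mm behind it (manip.tip_reach is the distance from the TCP to the fingertips, in m); z points along the fingers, y is the direction in which the jaws open and shut (so a half turn about z gives the same grasp; the last joint's range is limited). The gripper opens to 93 mm and grips with 3 to 60 N. Pads are 15 mm wide; open, the fingers measure 128 mm over their backs; the gripper's body (75 mm by 188 mm) begins 65 mm behind the grasp point.
Start: joints at [67.735, 6.646, 82.598, -0, 90.757, -2.166], TCP at [0.232, 0.634, 0.233] pointing down, gripper open.
Joint ranges: [-162.19, 162.19], [-47.58, 125.68], [4.15, 143.07], [-65.23, 245.23], [0.69, 171.88], [-170.13, 170.13]. Speed limits (degrees/s): [108.29, 108.29, 127.2, 180, 180, 180].

### API

Orientations are given as a 3x3 rotation matrix whose columns are the frame's x, y, z axes.
In Python, from cell import observe, imaging, job_done, manip gives the robot as it stands.
- The arm moves only by the tool move_arm, never from a script. Its argument "moves" is a list of rows, each an object with "translation": the shift along the tool's x, y, z in cm, a list of three; "turn": the turn, a rotation vector about the tool's x, y, z in degrees, a list of three. A call has 1 to 8 rows; each row shifts and turns the pose as measured when the row begins, along the tool's axes as they then stand; what a row does not reach is not made up. A row lasts 1/8 s, in which the tool goes at most 62.5 mm and 10.7 degrees, less where a joint would pass 70% of its speed; a pose out of reach is approached as far as the arm can. A call is refused whole if a number of a shift passes 6.25 or a number of a turn 10.7, either way. A call with a gripper value outside its range is refused whole. "hand" is the gripper's target within -1 to 1 (shut at 1, half-way at 0, fully open at -1), set as the call begins (left out, the last holds). The fingers move at their own pace and stop on an object; the grip force is fixed at half the most. Time passes only in rows, so rows that do not move let the fingers close. It gives the time, the measured TCP pose, the force and the opening at its end, in the units of the state.
- observe(): the state, without advancing time (a new reading comes with each control period).
- imaging.camera(name): name is "scene" or "top" or "wrist"; returns a dict with "pixels" (384x512x3 uint8, red, green, blue), "intrinsics" (3x3 intrinsics, pixels), "D" ([k1, k2, p1, p2, k3] as OpenCV has them; the pictures are not rectified), "T" (4x4, takes a point from camera to world coordinates); the wrist camera has in their place "T_tool_cam" (4x4, takes a point from camera to tool coordinates, whose origin is the TCP and whose axes are the flange's). Camera axes: x right, y up, looking along -z (the intrinsics and any distortion apply to the point x, -y, -z); pixel columns grow to the right and rows downward; lengths in m; the calibration is good to about 2 mm. A picture is of the moment at which its call begins: read the wrist's pose just before it. There is no depth.
- job_done(): hands the job in, once; it reports no verdict.
The state is a dict: "clock": time; "qpos": joint angles; "qvel": joint speeds; "effort": joint torques, N m; "eef_pos": TCP position; "orientation": TCP orientation; "contact_force": force on the tool from outside, world axes, zero at the start; "wrist_torque": the same for the moment, N m; "width": opening from 0.0 (shut) to 1.0 (fully open).
Only numpy, scipy, OpenCV 4.12 (cv2) and the standard library are available. Lean on these libraries where they do the work, as an engineer would, in place of code of your own. Each camera call takes 0.05 s, during which the arm holds its last target. There are 200 camera calls.

## Working session

There is one attempt and no reset: what is moved stays moved. The work goes in short steps, Python scripts to look and compute and a tool call to move; the robot and the scene stay as the last step left them, time stands still between calls to the robot, and variables do not carry over. Pictures are saved under pics/ and viewed, about 8 in all and at most 12, crops included, and the job is handed in when it is done.

Besides the shell and the picture viewer there is one more tool, called after "Call:" by a JSON object that holds its "fn" and its "kwargs". move_arm: Moves the arm, as the interface text tells. Its arguments: {"type":"object","properties":{"moves":{"type":"array","items":{"type":"object","properties":{"translation":{"type":"array","items":{"type":"number"}},"turn":{"type":"array","items":{"type":"number"}}}}},"hand":{"type":"number"}},"required":["moves"]}

```bash
mkdir -p pics; ls; cat > h.py <<'E'
import numpy as np, cv2, json
from cell import observe, imaging, job_done, manip
def shot(name):
    s=observe(); c=imaging.camera(name)
    if name=='wrist':
        T=np.eye(4);T[:3,:3]=np.array(s['orientation']);T[:3,3]=s['eef_pos'];c['T']=T@np.array(c['T_tool_cam'])
    np.savez(f'{name}.npz',**{k:np.array(c[k]) for k in('pixels','intrinsics','D','T')})
    return np.load(f'{name}.npz')
def ray(c,uv):
    p=cv2.undistortPoints(np.array(uv,float).reshape(-1,1,2),c['intrinsics'],c['D']).reshape(-1,2)
    d=np.c_[p[:,0],-p[:,1],-np.ones(len(p))]@c['T'][:3,:3].T
    return c['T'][:3,3],d
def onz(c,uv,z):
    o,d=ray(c,uv); return o+d*((z-o[2])/d[:,2])[:,None]
def proj(c,P):
    P=np.array(P,float).reshape(-1,3); q=(P-c['T'][:3,3])@c['T'][:3,:3]
    return cv2.projectPoints(q*[1,-1,-1],np.zeros(3),np.zeros(3),c['intrinsics'],c['D'])[0].reshape(-1,2)
def save(c,name,crop=None,sc=1):
    im=c['pixels'][...,::-1]
    if crop: x0,y0,x1,y1=crop; im=im[y0:y1,x0:x1]
    cv2.imwrite(f'pics/{name}.png',cv2.resize(im,None,fx=sc,fy=sc,interpolation=cv2.INTER_CUBIC))
E
python3 - <<'E'
from h import *
a=shot('top');b=shot('scene')
save(a,'top0',sc=1.5);save(b,'scene0',sc=1.5)
s=observe();print(s,manip.tip_reach)
for c in(a,b):print(c['T'],c['intrinsics'])
E
```

```text
pics
{'clock': 0.1, 'qpos': array([ 6.77365756e+01,  6.67103619e+00,  8.26288642e+01, -5.68865402e-04,
        9.07566466e+01, -2.16390976e+00]), 'qvel': array([ 0.03374992, -0.121589  , -0.16983628,  0.05735025, -0.01573926,
       -0.09438558]), 'effort': array([ 1.69696268e-03, -7.22888231e+01, -6.23867869e+01,  7.82191311e-02,
        2.27810856e-02, -1.23721284e-04]), 'eef_pos': array([0.23189778, 0.6337536 , 0.2320161 ]), 'orientation': array([[-9.39097115e-01,  3.43651678e-01, -3.64726453e-04],
       [ 3.43651871e-01,  9.39096667e-01, -9.17118298e-04],
       [ 2.73441545e-05, -9.86602075e-04, -9.99999513e-01]]), 'contact_force': array([ 0.51998519, -0.49673045, -0.29116267]), 'wrist_torque': array([-0.03280601,  0.05383132,  0.05958508]), 'width': 1.0007824243700965} 0.014
[[ 0.03049095  0.98595286 -0.16421714  0.38905956]
 [-0.99934298  0.02685025 -0.02434478 -0.05863312]
 [-0.01959353  0.16485154  0.98612376  1.03446029]
 [ 0.          0.          0.          1.        ]] [[429.16564515   0.         254.07126373]
 [  0.         429.16564515 192.74595915]
 [  0.           0.           1.        ]]
[[ 0.67152834 -0.49919343  0.54759073  1.06380234]
 [ 0.74079955  0.46855275 -0.48132561 -0.48943979]
 [-0.01630055  0.72887876  0.68444872  0.74697458]
 [ 0.          0.          0.          1.        ]] [[392.30312342   0.         254.52083789]
 [  0.         392.30312342 189.76762217]
 [  0.           0.           1.        ]]
```

View pics/top0.png

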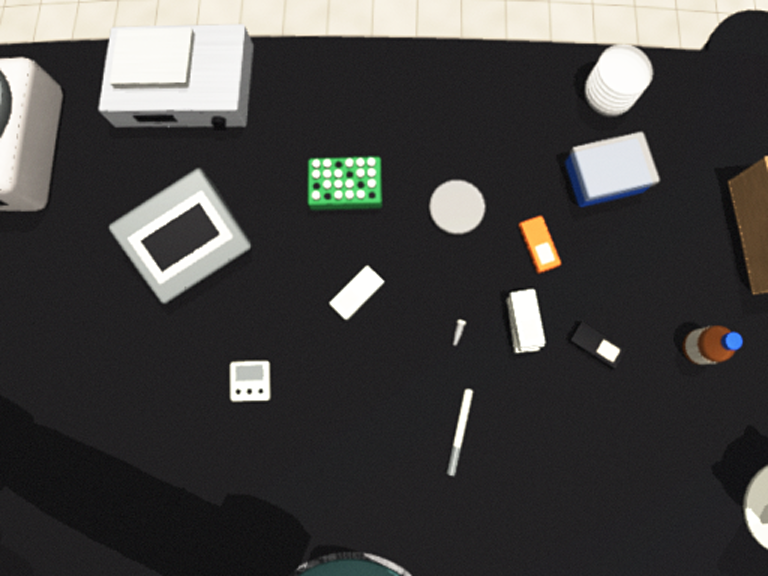

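View pics/scene0.png

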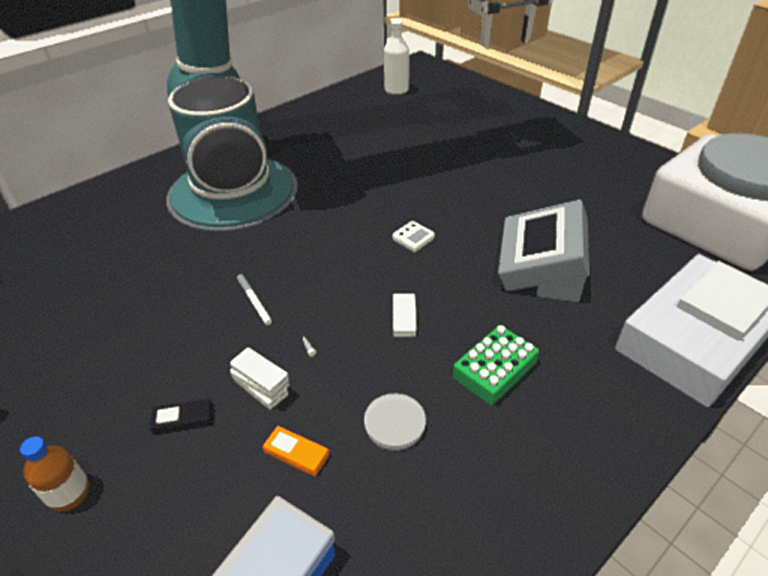

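The top view shows a stack of white cases at (525,320), a lone white case at (357,292), the reader at (180,236), and the timer at (250,381), all in the 1.5x picture. The scene view agrees.

Possible confusions, in 1.5x top pixels:
- Pile of three, white: (525,320). This is the one to unstack.
- Lone white case: (357,292). This is case_base.
- Orange look-alike: (540,243). Leave alone.
- Black look-alike: (596,344). Leave alone.
- White timer: (250,381). Leave alone.

```bash
cat >> h.py <<'E'
def blob(c,uv,lo=130,sat=60):
    h=cv2.cvtColor(c['pixels'],cv2.COLOR_RGB2HSV)
    m=((h[...,2]>lo)&(h[...,1]<sat)).astype(np.uint8)
    _,l=cv2.connectedComponents(m); k=l[int(uv[1]),int(uv[0])]; assert k
    return (l==k).astype(np.uint8)
def contour(m): return max(cv2.findContours(m,cv2.RETR_EXTERNAL,cv2.CHAIN_APPROX_NONE)[0],key=len).reshape(-1,2).astype(float)
def rect(P):  # min-area rect of metric xy points -> centre, L, W, yaw(deg) of long side
    (cx,cy),(w,h),a=cv2.minAreaRect((P[:,:2]*1000).astype(np.float32))
    if w<h: w,h,a=h,w,a+90
    return np.round([cx,cy,w,h,(a+90)%180-90],1)
E
python3 - <<'E'
from h import *
a=np.load('top.npz');b=np.load('scene.npz')
print('base top',rect(onz(a,contour(blob(a,(238,195))),.018)))
print('base scene (with sides)',rect(onz(b,contour(blob(b,(269,208))),.018)))
print('pile top',rect(onz(a,contour(blob(a,(350,208),170)),.054)))
g=a['pixels'][185:245,325:375].max(2);print(np.percentile(g,[50,80,90,99]))
print('dark window', end=' ')
for c,uv in((a,(120,157)),(b,(360,156))):
    m=(c['pixels'].max(2)<90).astype(np.uint8);_,l=cv2.connectedComponents(m);w=(l==l[uv[1],uv[0]]).astype(np.uint8)
    q=contour(w);print(w.sum(),cv2.minAreaRect(q.astype(np.float32)))
im=[cv2.resize(c['pixels'][y:y+56,x:x+56],(400,400),interpolation=cv2.INTER_CUBIC)for c,x,y in((a,322,185),(b,145,220))]
cv2.imwrite('pics/pile.png',np.hstack(im)[...,::-1])
E
```

```text
base top [552.6   6.6  87.2  38.  -42.9]
base scene (with sides) [560.6   2.5  96.6  38.2 -43. ]
pile top [ 510.7 -260.5   94.2   43.9    5.2]
[ 35.  252.2 255.  255. ]
dark window 1106 ((119.73823547363281, 157.80294799804688), (24.38948631286621, 45.63441467285156), 57.528804779052734)
483 ((359.5, 156.5), (27.0, 21.0), 90.0)
```

View pics/pile.png

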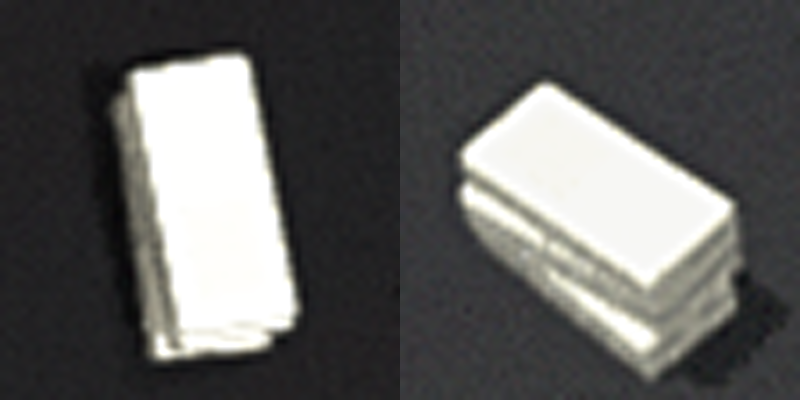

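```bash
cat >> h.py <<'E'
from scipy.spatial.transform import Rotation as Ro
def down(yaw): # tool pointing down, tool x at yaw
    c,s=np.cos(np.radians(yaw)),np.sin(np.radians(yaw)); return np.array([[c,s,0],[s,-c,0],[0,0,-1.]])
def plan(p,R,n=None,step=6.0,tstep=10.5,s=None):
    s=s or observe(); p0=np.array(s['eef_pos']);R0=np.array(s['orientation'])
    d=np.linalg.norm(p-p0)*100; rv=Ro.from_matrix(R0.T@R).as_rotvec(degrees=True)
    n=n or max(1,int(np.ceil(max(d/step,np.linalg.norm(rv)/tstep))))
    q=p0.copy();Q=R0.copy();out=[]
    for i in range(n):
        k=n-i
        t=Q.T@(p-q)*100/k; r=Ro.from_matrix(Q.T@R).as_rotvec(degrees=True)/k
        t,r=np.round(t,2),np.round(r,1 if k>1 else 2)
        out.append({"translation":t.tolist(),"turn":r.tolist()})
        q=q+Q@t/100;Q=Q@Ro.from_rotvec(r,degrees=True).as_matrix()
    for i in range(0,n,8):print(json.dumps(out[i:i+8]))
    return out
E
python3 - <<'E'
from h import *
a=np.load('top.npz');b=np.load('scene.npz')
k=np.array([[130,70],[248,57],[298,325],[175,340]])*.14+[322,185]
P=onz(a,k,.054);print(P.round(4),np.linalg.norm(np.diff(P,axis=0),axis=1),P.mean(0))
k=np.array([[460,155],[545,82],[738,207],[652,285]])*.14+[145-56,220]
P=onz(b,k,.054);print(P.round(4),np.linalg.norm(np.diff(P,axis=0),axis=1),P.mean(0))
print(imaging.camera('wrist')['T_tool_cam'])
# window corners in top view: dark blob; triangulate by slope plane later
for c,uv in((a,(120,157)),(b,(360,156))):
    m=(c['pixels'].max(2)<90).astype(np.uint8);_,l=cv2.connectedComponents(m);w=(l==l[uv[1],uv[0]]).astype(np.uint8)
    q=cv2.approxPolyDP(contour(w).astype(np.float32).reshape(-1,1,2),4,True).reshape(-1,2);print(w.sum(),q.tolist(),onz(c,q,.079).round(3).tolist())
plan(np.array([.44,-.26,.26]),down(11))
E
```

```text
[[ 0.5529 -0.2341  0.054 ]
 [ 0.5583 -0.2728  0.054 ]
 [ 0.4715 -0.2884  0.054 ]
 [ 0.4657 -0.2486  0.054 ]] [0.03900507 0.08820219 0.04022279] [ 0.51210101 -0.26097681  0.054     ]
[[ 0.4798 -0.2858  0.054 ]
 [ 0.4723 -0.2491  0.054 ]
 [ 0.5574 -0.2329  0.054 ]
 [ 0.564  -0.2698  0.054 ]] [0.03745514 0.08662988 0.03741748] [ 0.51835341 -0.25941423  0.054     ]
[[-5.89630953e-05  9.62982611e-01  2.69563513e-01  7.65986109e-02]
 [ 9.99999790e-01 -1.17291054e-04  6.37743316e-04 -1.42291605e-03]
 [ 6.45753112e-04  2.69563494e-01 -9.62982402e-01 -1.52758658e-01]
 [ 0.00000000e+00  0.00000000e+00  0.00000000e+00  1.00000000e+00]]
1106 [[132.0, 136.0], [95.0, 160.0], [107.0, 179.0], [145.0, 155.0]] [[0.676, 0.256, 0.079], [0.616, 0.341, 0.079], [0.571, 0.307, 0.079], [0.63, 0.221, 0.079]]
483 [[370.0, 143.0], [351.0, 147.0], [349.0, 170.0], [369.0, 165.0]] [[0.61, 0.348, 0.079], [0.585, 0.294, 0.079], [0.643, 0.211, 0.079], [0.666, 0.266, 0.079]]
[{"translation": [-3.14, -4.8, -0.17], "turn": [-0.0, 0.0, 9.3]}, {"translation": [-3.88, -4.23, -0.17], "turn": [-0.0, 0.0, 9.3]}, {"translation
[... 188 characters left out ...]
nslation": [-5.64, -1.03, -0.17], "turn": [0.0, 0.0, 9.3]}, {"translation": [-5.73, -0.1, -0.17], "turn": [0.0, 0.0, 9.3]}, {"translation": [-5.68, 0.83, -0.17], "turn": [0.0, 0.0, 9.3]}]
[{"translation": [-5.47, 1.73, -0.17], "turn": [0.0, 0.0, 9.3]}, {"translation": [-5.11, 2.6, -0.17], "turn": [0.0, 0.0, 9.3]}, {"translation": [-4.63, 3.39, -0.17], "turn": [0.0, 0.0, 9.3]}, {"translation": [-4.02, 4.09, -0.17], "turn": [0.0, 0.0, 9.3]}, {"translation": [-3.31, 4.69, -0.17], "turn": [0.0, 0.0, 9.3]}, {"translation": [-2.5, 5.16, -0.17], "turn": [0.0, 0.0, 9.3]}, {"translation": [-1.64, 5.49, -0.17], "turn": [0.0, 0.0, 9.4]}, {"translation": [-0.72, 5.69, -0.17], "turn": [0.04, 0.03, 9.3]}]
```

Call:
{"fn": "move_arm", "kwargs": {"moves": [{"translation":[-3.14,-4.8,-0.17],"turn":[0,0,9.3]},{"translation":[-3.88,-4.23,-0.17],"turn":[0,0,9.3]},{"translation":[-4.51,-3.55,-0.17],"turn":[0,0,9.3]},{"translation":[-5.02,-2.77,-0.17],"turn":[0,0,9.3]},{"translation":[-5.4,-1.92,-0.17],"turn":[0,0,9.3]},{"translation":[-5.64,-1.03,-0.17],"turn":[0,0,9.3]},{"translation":[-5.73,-0.1,-0.17],"turn":[0,0,9.3]},{"translation":[-5.68,0.83,-0.17],"turn":[0,0,9.3]}], "hand": -1}}

```text
clock: 1.15
eef_pos: [0.3288, 0.1745, 0.2437]
orientation: [[0.113, 0.994, -0.001], [0.994, -0.113, -0.005], [-0.005, -0.001, -1.0]]
contact_force: [1.4, 1.3, 0.2]
width: 0.998
```

```bash
python3 - <<'E'
from h import *
s=observe();print(s['clock'],s['eef_pos'],s['qpos'])
plan(np.array([.53,-.26,.22]),down(11))
E
```

```text
1.15 [0.32884834 0.1744818  0.24365323] [ 24.19593133 -33.419882   114.96250129  -0.22665083  98.62931746
  30.66301208]
[{"translation": [-5.11, 3.11, 0.32], "turn": [0.0, 0.0, 9.1]}, {"translation": [-4.55, 3.88, 0.32], "turn": [0.0, 0.0, 9.1]}, {"translation": [-3.88, 4.55, 0.32], "turn": [0.0, 0.0, 9.0]}, {"translation": [-3.12, 5.11, 0.32], "turn": [0.0, 0.0, 9.1]}, {"translation": [-2.28, 5.54, 0.32], "turn": [0.1, 0.0, 9.0]}, {"translation": [-1.38, 5.82, 0.31], "turn": [0.0, 0.1, 9.1]}, {"translation": [-0.44, 5.97, 0.3], "turn": [0.1, 0.0, 9.0]}, {"translation": [0.49, 5.96, 0.3], "turn": [0.03, 0.1, 9.1]}]
```

Call:
{"fn": "move_arm", "kwargs": {"moves": [{"translation":[-5.11,3.11,0.32],"turn":[0,0,9.1]},{"translation":[-4.55,3.88,0.32],"turn":[0,0,9.1]},{"translation":[-3.88,4.55,0.32],"turn":[0,0,9.0]},{"translation":[-3.12,5.11,0.32],"turn":[0,0,9.1]},{"translation":[-2.28,5.54,0.32],"turn":[0.1,0,9.0]},{"translation":[-1.38,5.82,0.31],"turn":[0,0.1,9.1]},{"translation":[-0.44,5.97,0.3],"turn":[0.1,0,9.0]},{"translation":[0.49,5.96,0.3],"turn":[0,0.1,9.1]}]}}

```text
clock: 2.15
eef_pos: [0.5236, -0.2804, 0.2209]
orientation: [[0.989, 0.147, 0.007], [0.147, -0.989, 0.001], [0.007, 0.0, -1.0]]
contact_force: [0.1, 0.4, 0.3]
width: 0.999
```

Call:
{"fn": "move_arm", "kwargs": {"moves": [{"translation":[0,0,0],"turn":[0,0,0]},{"translation":[0,0,0],"turn":[0,0,0]}]}}

```text
clock: 2.4
eef_pos: [0.5236, -0.2831, 0.2186]
orientation: [[0.99, 0.142, 0.004], [0.142, -0.99, 0.002], [0.004, -0.002, -1.0]]
contact_force: [-0.4, -0.6, 0.5]
width: 0.998
```

```bash
python3 - <<'E'
from h import *
c=shot('wrist');s=observe();print(s['clock'],s['eef_pos'],s['qpos'],s['orientation'])
save(c,'wrist1',sc=1.5)
E
```

```text
2.45 [ 0.52356269 -0.28289864  0.21855563] [-30.94350399  -3.15040453  93.9173204    0.21403407  89.10993395
  50.87182459] [[ 0.98981447  0.14231357  0.00376413]
 [ 0.14230644 -0.98982042  0.00209829]
 [ 0.00402442 -0.00154126 -0.99999071]]
```

View pics/wrist1.png

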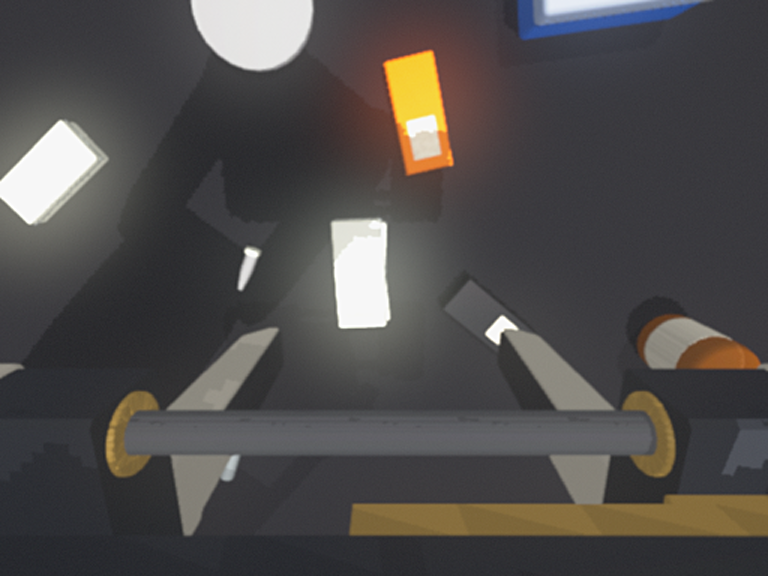

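```bash
python3 - <<'E'
from h import *
c=np.load('wrist.npz')
print('base',rect(onz(c,contour(blob(c,(30,115),200)),.018)))
for lo in(150,180,210,235):
    m=blob(c,(240,195),lo); q=contour(m); print(lo,rect(onz(c,q,.054)),cv2.approxPolyDP(q.astype(np.float32).reshape(-1,1,2),2.5,True).reshape(-1,2).tolist())
im=c['pixels'][135:230,205:280]
cv2.imwrite('pics/w1c.png',cv2.resize(cv2.convertScaleAbs(im,alpha=.95),None,fx=6,fy=6,interpolation=cv2.INTER_CUBIC)[...,::-1])
E
```

```text
base [550.9   5.7  87.4  39.5 -42.7]
150 [ 512.2 -261.7   88.    43.4   10.8] [[252.0, 145.0], [221.0, 148.0], [226.0, 218.0], [256.0, 217.0], [260.0, 211.0], [256.0, 184.0], [257.0, 148.0]]
180 [ 512.1 -261.9   87.1   42.    10.2] [[253.0, 146.0], [221.0, 148.0], [227.0, 218.0], [256.0, 217.0], [259.0, 212.0], [257.0, 149.0]]
210 [ 511.8 -262.    85.7   41.7   10.1] [[255.0, 148.0], [222.0, 148.0], [227.0, 218.0], [255.0, 217.0], [259.0, 212.0]]
235 [ 511.8 -261.9   85.    41.    10.8] [[256.0, 149.0], [248.0, 147.0], [246.0, 151.0], [253.0, 151.0], [254.0, 157.0], [236.0, 157.0], [223.0, 173.0], [228.0, 218.0], [254.0, 217.0], [259.0, 212.0], [255.0, 186.0]]
```

View pics/w1c.png

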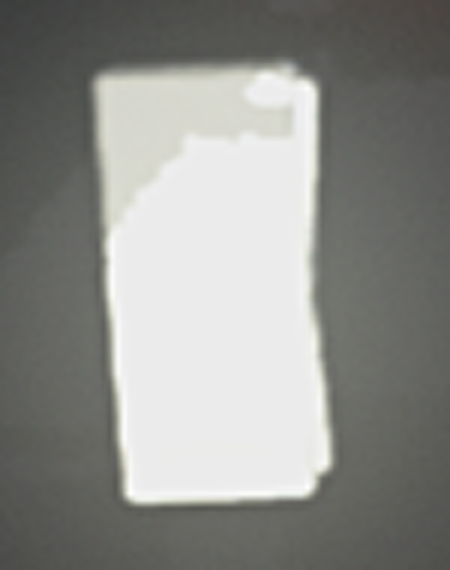

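The wrist view shows the pile's top case at (360,272) with the orange (420,110) and black (480,310) look-alikes clear of it. Both cameras agree: the top case is near (512,-261) mm at yaw about 10°, and case_base is near (552,6) at yaw −43°.

```bash
python3 - <<'E'
from h import *
plan(np.array([.512,-.261,.10]),down(10),n=4)
E
```

```text
[{"translation": [-0.22, -0.58, 2.96], "turn": [-0.0, -0.1, -0.5]}, {"translation": [-0.21, -0.58, 2.97], "turn": [-0.0, -0.0, -0.4]}, {"translation": [-0.21, -0.58, 2.96], "turn": [-0.0, -0.1, -0.5]}, {"translation": [-0.19, -0.58, 2.97], "turn": [-0.08, -0.03, -0.42]}]
```

Call:
{"fn": "move_arm", "kwargs": {"moves": [{"translation":[-0.22,-0.58,2.96],"turn":[0,-0.1,-0.5]},{"translation":[-0.21,-0.58,2.97],"turn":[0,0,-0.4]},{"translation":[-0.21,-0.58,2.96],"turn":[0,-0.1,-0.5]},{"translation":[-0.19,-0.58,2.97],"turn":[-0.08,0,-0.4]},{"translation":[0,0,0],"turn":[0,0,0]}], "hand": -0.3}}

```text
clock: 3.08
eef_pos: [0.5115, -0.2548, 0.1005]
orientation: [[0.983, 0.185, 0.006], [0.185, -0.983, -0.003], [0.005, 0.004, -1.0]]
contact_force: [-0.5, 0.0, 1.4]
width: 0.653
```

```bash
python3 - <<'E'
from h import *
s=observe();print(s['eef_pos'],s['width'])
plan(np.array([.512,-.261,.054]),down(10),n=3)
E
```

```text
[ 0.51148747 -0.2547507   0.10048877] 0.6531205598663761
[{"translation": [-0.03, 0.2, 1.55], "turn": [0.1, -0.1, 0.2]}, {"translation": [-0.03, 0.21, 1.55], "turn": [0.1, -0.1, 0.2]}, {"translation": [-0.02, 0.21, 1.55], "turn": [0.0, -0.1, 0.26]}]
```

Call:
{"fn": "move_arm", "kwargs": {"moves": [{"translation":[0,0.6,1.0],"turn":[0.2,-0.3,0.7]},{"translation":[0,0,1.2],"turn":[0,0,0]},{"translation":[0,0,1.2],"turn":[0,0,0]},{"translation":[0,0,0],"turn":[0,0,0]},{"translation":[0,0,0],"turn":[0,0,0]}]}}

```text
clock: 3.7
eef_pos: [0.5142, -0.2614, 0.0681]
orientation: [[0.985, 0.173, 0.004], [0.173, -0.985, -0.002], [0.003, 0.003, -1.0]]
contact_force: [0.3, 0.5, 0.1]
width: 0.653
```

```bash
python3 - <<'E'
from h import *
s=observe();print(s['eef_pos'],s['width'])
plan(np.array([.512,-.261,.054]),down(10),n=1)
E
```

```text
[ 0.51421883 -0.26143938  0.06811194] 0.6534792515669949
[{"translation": [-0.22, -0.09, 1.41], "turn": [0.15, -0.18, -0.02]}]
```

Call:
{"fn": "move_arm", "kwargs": {"moves": [{"translation":[-0.2,-0.05,0.9],"turn":[0.1,-0.2,0]},{"translation":[0,0,0.4],"turn":[0,0,0]},{"translation":[0,0,0],"turn":[0,0,0]}]}}

```text
clock: 4.08
eef_pos: [0.5122, -0.2614, 0.0545]
orientation: [[0.985, 0.173, -0.0], [0.173, -0.985, -0.001], [-0.0, 0.001, -1.0]]
contact_force: [-0.0, 0.8, 0.0]
width: 0.655
```

Call:
{"fn": "move_arm", "kwargs": {"moves": [{"translation":[0,0,0],"turn":[0,0,0]},{"translation":[0,0,0],"turn":[0,0,0]},{"translation":[0,0,0],"turn":[0,0,0]},{"translation":[0,0,0],"turn":[0,0,0]}], "hand": 1}}

```text
clock: 4.58
eef_pos: [0.5123, -0.2615, 0.055]
orientation: [[0.985, 0.173, 0.001], [0.173, -0.985, -0.001], [0.0, 0.001, -1.0]]
contact_force: [0.7, -0.2, -0.7]
width: 0.406
```

Width 0.406 of 93 mm is 38 mm, so the case is held. Lift it and move it across.

Call:
{"fn": "move_arm", "kwargs": {"moves": [{"translation":[0,0,-1],"turn":[0,0,0]},{"translation":[0,0,-2.5],"turn":[0,0,0]},{"translation":[0,0,-3],"turn":[0,0,0]}]}}

```text
clock: 4.95
eef_pos: [0.5114, -0.2609, 0.1208]
orientation: [[0.985, 0.173, -0.003], [0.173, -0.985, 0.0], [-0.002, -0.001, -1.0]]
contact_force: [0.1, -0.3, -1.0]
width: 0.402
```

```bash
python3 - <<'E'
from h import *
s=observe();print(s['eef_pos'],s['width'])
plan(np.array([.552,.006,.12]),down(-43),n=8)
E
```

```text
[ 0.51143196 -0.26090173  0.12077118] 0.4015952190373616
[{"translation": [1.08, -3.2, 0.01], "turn": [0.0, 0.0, 6.6]}, {"translation": [0.7, -3.3, 0.01], "turn": [0.0, 0.0, 6.6]}, {"translation": [0.32, -3.36, 0.01], "turn": [0.0, 0.0, 6.6]}, {"translation": [-0.07, -3.37, 0.01], "turn": [0.0, 0.0, 6.6]}, {"translation": [-0.46, -3.34, 0.01], "turn": [0.0, 0.0, 6.6]}, {"translation": [-0.84, -3.27, 0.01], "turn": [0.0, 0.0, 6.7]}, {"translation": [-1.21, -3.15, 0.01], "turn": [0.0, 0.1, 6.6]}, {"translation": [-1.57, -2.99, 0.0], "turn": [0.07, 0.03, 6.68]}]
```

Call:
{"fn": "move_arm", "kwargs": {"moves": [{"translation":[1.08,-3.2,0],"turn":[0,0,6.6]},{"translation":[0.7,-3.3,0],"turn":[0,0,6.6]},{"translation":[0.32,-3.36,0],"turn":[0,0,6.6]},{"translation":[-0.07,-3.37,0],"turn":[0,0,6.6]},{"translation":[-0.46,-3.34,0],"turn":[0,0,6.6]},{"translation":[-0.84,-3.27,0],"turn":[0,0,6.7]},{"translation":[-1.21,-3.15,0],"turn":[0,0.1,6.6]},{"translation":[-1.3,-2.0,0],"turn":[0,0,5.5]}]}}

```text
clock: 5.95
eef_pos: [0.5541, 0.0018, 0.1304]
orientation: [[0.723, -0.69, 0.009], [-0.69, -0.723, -0.004], [0.009, -0.003, -1.0]]
contact_force: [0.3, 0.0, -0.8]
width: 0.408
```

Call:
{"fn": "move_arm", "kwargs": {"moves": [{"translation":[0,0,0],"turn":[0,0,0]}]}}

```text
clock: 6.08
eef_pos: [0.5543, 0.0029, 0.1311]
orientation: [[0.725, -0.689, 0.009], [-0.689, -0.725, -0.004], [0.01, -0.004, -1.0]]
contact_force: [0.7, -0.1, 0.5]
width: 0.407
```

```bash
python3 - <<'E'
from h import *
s=observe();print(s['eef_pos'],s['width'])
plan(np.array([.552,.006,.09]),down(-43),n=2)
c=shot('wrist');t=shot('top');b=shot('scene')
save(c,'wrist2',sc=1)
im=[cv2.resize(t['pixels'][160:240,210:380],None,fx=3,fy=3),cv2.resize(b['pixels'][185:275,145:315],None,fx=3,fy=3)]
cv2.imwrite('pics/tb2.png',np.vstack([cv2.resize(c['pixels'],(510,0),fx=510/512,fy=.3) if 0 else im[0],im[1]])[...,::-1])
P=onz(t,contour(blob(t,(350,210),150)),.036);print(rect(P))
E
```

```text
[0.55427296 0.00290203 0.13108403] 0.4072127671451409
[{"translation": [-0.21, -0.03, 2.05], "turn": [-0.1, -0.3, -0.3]}, {"translation": [-0.2, -0.03, 2.06], "turn": [-0.1, -0.25, -0.25]}]
[ 510.2 -261.5   90.7   46.7    7.6]
```

View pics/tb2.png

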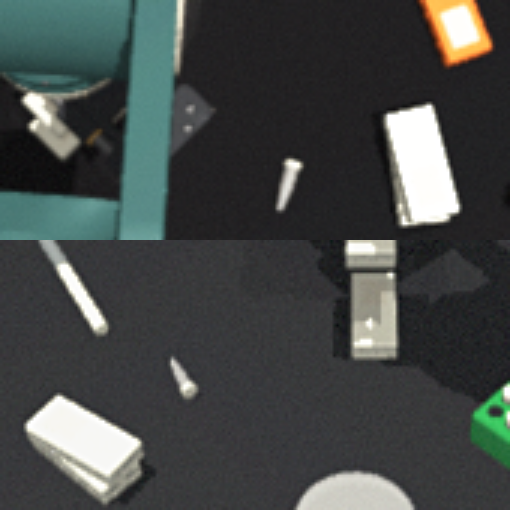

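View pics/wrist2.png

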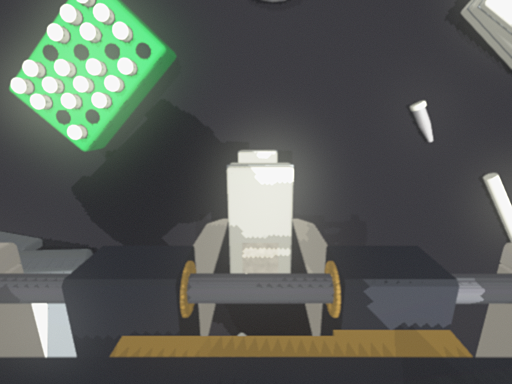

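The wrist view shows the held case's front edge at row ~163 (columns 228–293), with case_base's end just ahead of it at row ~150 (238–277). The tops of the two cases on the old pile are clear in both fixed views: (425,165) in the upper half of the composite picture and (85,440) in the lower half.

```bash
python3 - <<'E'
from h import *
c=np.load('wrist.npz');g=c['pixels'].astype(int).max(2)
for col in(244,258,270): print(col,g[143:175,col].tolist())
for row in(154,156,185,195): print(row,g[row,222:300].tolist())
s=observe();R=np.array(s['orientation']);p=np.array(s['eef_pos'])
def tool(P): return ((P-p)@R*1000).round(1)
held=onz(c,[(228,163.5),(293,163.5)],p[2]-.0005);base=onz(c,[(238,150.5),(277,150.5)],.018)
print('held',tool(held),'base',tool(base))
E
```

```text
244 [81, 78, 82, 81, 82, 83, 109, 151, 177, 217, 230, 234, 233, 232, 232, 232, 232, 234, 233, 223, 191, 168, 166, 189, 209, 226, 231, 232, 233, 233, 233, 233]
258 [93, 92, 95, 96, 96, 93, 116, 174, 235, 251, 249, 249, 249, 249, 246, 235, 233, 233, 233, 224, 194, 181, 197, 215, 245, 249, 248, 247, 247, 247, 247, 247]
270 [95, 95, 97, 99, 98, 96, 122, 173, 237, 252, 249, 249, 244, 235, 233, 234, 234, 235, 234, 223, 195, 189, 212, 217, 245, 249, 248, 247, 247, 247, 247, 247]
154 [69, 71, 69, 72, 73, 74, 74, 77, 79, 79, 80, 79, 79, 78, 82, 126, 199, 234, 235, 233, 233, 234, 234, 233, 234, 234, 234, 234, 233, 234, 234, 234, 233, 232, 240, 249, 249, 248, 248, 247, 247, 247, 247, 247, 247, 248, 248, 248, 249, 243, 242, 244, 241, 235, 225, 170, 108, 93, 95, 97, 97, 96, 96, 95, 96, 95, 93, 91, 92, 91, 95, 98, 97, 96, 96, 95, 93, 94]
156 [71, 71, 75, 74, 73, 76, 74, 76, 79, 78, 80, 79, 80, 82, 82, 123, 198, 231, 233, 232, 232, 232, 232, 233, 233, 233, 233, 233, 233, 234, 234, 234, 233, 233, 235, 246, 249, 248, 248, 248, 248, 248, 248, 248, 248, 248, 249, 244, 235, 233, 234, 234, 235, 233, 225,
[... 272 characters left out ...]
234, 234, 234, 234, 233, 234, 234, 234, 234, 236, 236, 234, 233, 235, 240, 239, 235, 234, 234, 234, 234, 234, 234, 234, 234, 234, 234, 234, 234, 234, 234, 233, 234, 232, 227, 204, 151, 111, 105, 106, 104, 105, 103]
195 [79, 79, 82, 78, 91, 147, 206, 228, 231, 232, 232, 231, 232, 232, 232, 232, 232, 232, 233, 232, 232, 233, 233, 233, 232, 233, 233, 234, 233, 233, 233, 233, 233, 234, 234, 234, 234, 233, 234, 234, 234, 234, 235, 234, 234, 234, 234, 234, 234, 234, 234, 234, 234, 234, 234, 234, 234, 234, 234, 234, 234, 234, 233, 234, 234, 234, 234, 234, 231, 226, 188, 130, 104, 105, 105, 105, 101, 103]
held [[ 44.5 -17.1   1. ]
 [ 44.6  19.3   0.9]] base [[ 36.7 -20.1 113.2]
 [ 36.7  17.1 113.1]]
```

```bash
python3 - <<'E'
from h import *
c=np.load('wrist.npz')
s=observe();R=np.array(s['orientation']);p=np.array(s['eef_pos'])
for x,z in((43,0),(43,18),(44,0),(44,18),(36,113),(36,131),(40,113),(40,131)):
    print(x,z,proj(c,p+R@[x/1000,-.019,z/1000])[0].round(1),proj(c,p+R@[x/1000,.019,z/1000])[0].round(1))
t=np.load('top.npz');b=np.load('scene.npz')
for n,cc,x0,y0,w,h in(('t',t,325,185,50,55),('b',b,145,225,60,50)):
    im=cv2.resize(cc['pixels'][y0:y0+h,x0:x0+w],None,fx=8,fy=8,interpolation=cv2.INTER_CUBIC);cv2.imwrite(f'pics/{n}3.png',im[...,::-1])
A=cv2.imread('pics/t3.png');B=cv2.imread('pics/b3.png');B=cv2.resize(B,(480,400));A=A[:400]
cv2.imwrite('pics/mid.png',np.hstack([A[:,:320],B]))
E
```

```text
43 0 [224.5 166.5] [292.6 166.6]
43 18 [228. 161.] [289.3 161. ]
44 0 [224.4 164.8] [292.6 164.8]
44 18 [228.  159.4] [289.3 159.4]
36 113 [239.2 151.3] [278.9 151.3]
36 131 [240.4 148.9] [277.8 148.9]
40 113 [239.1 147.1] [279.  147.1]
40 131 [240.4 144.9] [277.8 144.9]
```

View pics/mid.png

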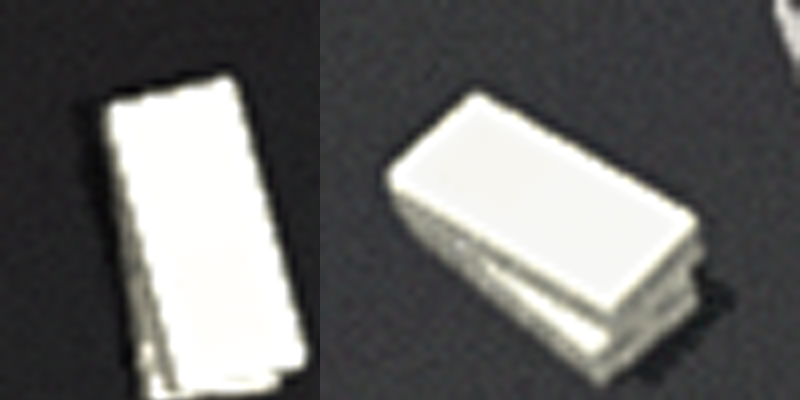

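Call:
{"fn": "move_arm", "kwargs": {"moves": [{"translation":[-0.3,-0.1,2.0],"turn":[-0.2,-0.5,-0.6]},{"translation":[-0.25,-0.08,2.5],"turn":[0,0,0]},{"translation":[0,0,2.5],"turn":[0,0,0]},{"translation":[0,0,0.7],"turn":[0,0,0]},{"translation":[0,0,0],"turn":[0,0,0]},{"translation":[0,0,0],"turn":[0,0,0]}]}}

```text
clock: 6.98
eef_pos: [0.5502, 0.0032, 0.0481]
orientation: [[0.733, -0.68, -0.003], [-0.68, -0.733, -0.0], [-0.002, 0.002, -1.0]]
contact_force: [0.3, 1.0, -0.1]
width: 0.408
```

```bash
cat >> h.py <<'E'
def T2(p,R,P): return ((P-p)@R*1000).round(1)
E
python3 - <<'E'
from h import *
s=observe();R=np.array(s['orientation']);p=np.array(s['eef_pos']);print(p)
c=shot('wrist');g=c['pixels'].astype(int).max(2)
for col in(244,258,270): print(col,g[135:175,col].tolist())
for row in(145,150,155,160,185): print(row,g[row,215:305].tolist())
for x,z in((43,0),(43,18),(43,p[2]*1000-18),(43,p[2]*1000)):
    print(x,round(z,1),proj(c,p+R@[x/1000,-.019,z/1000])[0].round(1),proj(c,p+R@[x/1000,.019,z/1000])[0].round(1))
# mid case corners from crops
t=np.load('top.npz');b=np.load('scene.npz')
for cc,k,o in((t,[[107,105],[235,78],[307,365],[178,390]],(325,185)),(b,[[388-320,180],[477-320,92],[697-320,217],[610-320,308]],(145,225))):
    P=onz(cc,np.array(k)/8+o,.036);print(P.round(4).tolist(),np.linalg.norm(np.diff(P,axis=0),axis=1),P.mean(0),np.degrees(np.arctan2(*(P[2]-P[1])[[1,0]])),np.degrees(np.arctan2(*(P[3]-P[0])[[1,0]])))
save(c,'w3',crop=(190,120,330,240),sc=4)
E
```

```text
[0.55018756 0.00320475 0.04811929]
244 [86, 85, 86, 87, 86, 88, 87, 88, 89, 89, 90, 93, 93, 92, 95, 94, 97, 95, 93, 90, 90, 89, 90, 120, 167, 184, 191, 204, 200, 182, 178, 208, 225, 236, 239, 240, 241, 241, 241, 241]
258 [86, 88, 91, 90, 90, 92, 93, 94, 94, 96, 97, 96, 100, 98, 100, 101, 102, 102, 102, 99, 98, 97, 99, 124, 165, 179, 193, 205, 202, 198, 212, 223, 248, 249, 248, 247, 247, 247, 247, 247]
270 [90, 89, 91, 91, 94, 94, 95, 94, 97, 96, 97, 99, 99, 104, 103, 103, 104, 101, 99, 98, 100, 101, 103, 126, 169, 186, 194, 206, 202, 202, 221, 226, 248, 249, 248, 247, 247, 247, 247, 247]
145 [64, 64, 65, 66, 66, 66, 66, 66, 69, 69, 69, 70, 69, 73, 78, 82, 86, 88, 85, 87, 87, 88, 88, 88, 88, 89, 90, 89, 90, 90, 92, 92, 91, 93, 93, 95, 95, 94, 93, 95, 95, 95, 96, 97, 97, 97, 96, 100, 97, 99, 97, 100, 99, 98, 98, 97, 99, 97, 98, 97, 99, 97, 99, 97, 99, 97, 97, 97, 96, 97, 95, 96, 95, 96, 94, 96, 94, 94, 94, 93, 94, 94, 93, 94, 90, 90, 91, 90, 91, 90]
150 [67, 67, 67, 68, 68, 69, 71, 72, 70, 72, 72, 72, 74, 76, 76, 75, 77, 76, 81, 84, 88, 92, 91, 91, 93, 93, 93, 93, 95, 94, 96, 97, 99, 9
[... 1415 characters left out ...]
241, 242, 241, 241, 241, 241, 241, 241, 241, 241, 241, 240, 237, 226, 169, 117, 105, 105, 106, 104, 104, 103, 102, 101, 100, 101]
43 0 [222.1 168.6] [290.2 168.6]
43 18 [225.9 162.9] [287.1 162.8]
43 30.1 [228.  159.6] [285.4 159.6]
43 48.1 [230.7 155.5] [283.2 155.5]
[[0.5479, -0.233, 0.036], [0.557, -0.2711, 0.036], [0.4727, -0.2918, 0.036], [0.4645, -0.2539, 0.036]] [0.03913238 0.08682974 0.03883707] [ 0.51050952 -0.26243403  0.036     ] -166.17002942053463 -165.96300233122818
[[0.4796, -0.2895, 0.036], [0.4691, -0.2526, 0.036], [0.5513, -0.2319, 0.036], [0.5607, -0.2681, 0.036]] [0.03834442 0.0847577  0.03737151] [ 0.51517047 -0.26051056  0.036     ] 14.145141297212984 14.798020522373642
```

View pics/w3.png

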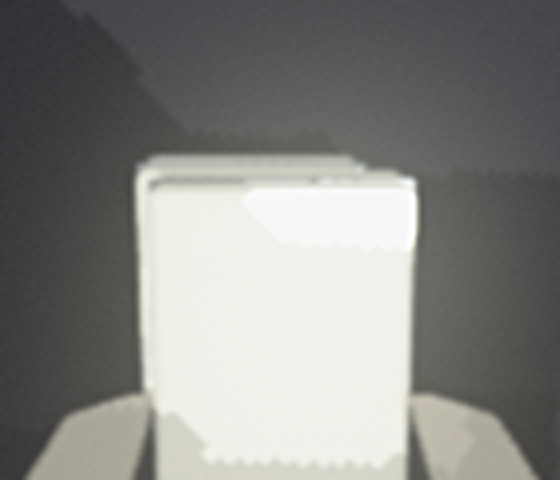

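```bash
cat >> h.py <<'E'
TC=np.array([[-5.89630953e-05,9.62982611e-01,2.69563513e-01,7.65986109e-02],[9.99999790e-01,-1.17291054e-04,6.37743316e-04,-1.42291605e-03],[6.45753112e-04,2.69563494e-01,-9.62982402e-01,-1.52758658e-01],[0,0,0,1.]])
def tp(c,x,y,z): return proj({'T':TC,'intrinsics':c['intrinsics'],'D':c['D']},[x/1e3,y/1e3,z/1e3])[0].round(1)
E
python3 - <<'E'
from h import *
c=np.load('wrist.npz')
for x,z in((43,0),(43,18),(43,30),(43,48),(43,113),(43,131)):print(x,z,tp(c,x,-19,z),tp(c,x,19,z))
for i in range(3):
  s=observe();print(s['eef_pos'],s['orientation'][:,0],s['qvel'].round(2))
E
```

```text
43 0 [228.8 173.6] [296.5 173.6]
43 18 [231.9 167.4] [292.9 167.4]
43 30 [233.6 163.9] [290.8 163.9]
43 48 [235.9 159.4] [288.2 159.4]
43 113 [241.6 148.1] [281.6 148.1]
43 131 [242.8 145.8] [280.2 145.8]
[0.55025586 0.00325642 0.04822495] [ 0.73285049 -0.68038701 -0.00191718] [ 0.23 -0.14 -0.21 -0.03 -0.1   0.11]
[0.55025586 0.00325642 0.04822495] [ 0.73285049 -0.68038701 -0.00191718] [ 0.23 -0.14 -0.21 -0.03 -0.1   0.11]
[0.55025586 0.00325642 0.04822495] [ 0.73285049 -0.68038701 -0.00191718] [ 0.23 -0.14 -0.21 -0.03 -0.1   0.11]
```

```bash
python3 - <<'E'
from h import *
for i in range(3):
  w=imaging.camera('wrist');print(np.array(w['T_tool_cam'])[:3].round(4).tolist(),observe()['orientation'].round(4).tolist())
c=np.load('wrist.npz');s=observe()
T=np.eye(4);T[:3,:3]=s['orientation'];T[:3,3]=s['eef_pos'];print((np.linalg.inv(T)@c['T']).round(4))
E
```

```text
[[-0.0001, 0.9631, 0.269, 0.0736], [1.0, 0.0002, -0.0005, 0.002], [-0.0005, 0.269, -0.9631, -0.1528]] [[0.7328, -0.6804, -0.0027], [-0.6804, -0.7328, -0.0003], [-0.0017, 0.0021, -1.0]]
[[-0.0001, 0.9631, 0.269, 0.0736], [1.0, 0.0002, -0.0005, 0.002], [-0.0005, 0.269, -0.9631, -0.1528]] [[0.7329, -0.6804, -0.0026], [-0.6804, -0.7329, -0.0003], [-0.0017, 0.002, -1.0]]
[[-0.0001, 0.9631, 0.269, 0.0736], [1.0, 0.0002, -0.0005, 0.002], [-0.0005, 0.269, -0.9631, -0.1528]] [[0.7328, -0.6804, -0.0027], [-0.6804, -0.7329, -0.0004], [-0.0018, 0.0021, -1.0]]
[[-1.000e-04  9.631e-01  2.693e-01  7.370e-02]
 [ 1.000e+00  3.000e-04 -7.000e-04  2.200e-03]
 [-8.000e-04  2.693e-01 -9.631e-01 -1.526e-01]
 [ 0.000e+00  0.000e+00  0.000e+00  1.000e+00]]
```

Call:
{"fn": "move_arm", "kwargs": {"moves": [{"translation":[-0.4,-0.5,0],"turn":[0.1,0.1,0]},{"translation":[0,0,0],"turn":[0,0,0]},{"translation":[0,0,0],"turn":[0,0,0]}]}}

```text
clock: 7.55
eef_pos: [0.5511, 0.0105, 0.0489]
orientation: [[0.733, -0.68, 0.001], [-0.68, -0.733, -0.0], [0.001, -0.001, -1.0]]
contact_force: [0.2, 0.4, -0.6]
width: 0.406
```

```bash
python3 - <<'E'
from h import *
s=observe();print(s['eef_pos'],s['orientation'].round(4).tolist())
c=shot('wrist');g=c['pixels'].astype(int).max(2)
for col in(244,258,270): print(col,g[152:175,col].tolist())
for row in(160,161,170,185): print(row,g[row,220:240].tolist(),g[row,275:300].tolist())
save(c,'w4',crop=(190,120,330,240),sc=4)
E
```

```text
[0.55108071 0.01045466 0.04894211] [[0.7331, -0.6801, 0.0011], [-0.6801, -0.7331, -0.0002], [0.001, -0.0006, -1.0]]
244 [125, 172, 201, 223, 249, 250, 249, 249, 245, 240, 234, 206, 174, 178, 208, 224, 237, 239, 240, 241, 241, 241, 241]
258 [125, 172, 204, 228, 247, 249, 245, 241, 241, 241, 233, 211, 195, 213, 224, 247, 249, 248, 247, 247, 247, 247, 247]
270 [130, 175, 206, 224, 247, 250, 249, 245, 241, 241, 234, 211, 206, 222, 228, 248, 249, 248, 247, 247, 247, 247, 247]
160 [79, 78, 81, 79, 81, 83, 82, 85, 85, 85, 83, 82, 123, 207, 237, 240, 241, 241, 240, 240] [246, 245, 242, 242, 246, 245, 242, 244, 248, 248, 247, 247, 248, 251, 255, 188, 108, 110, 112, 110, 110, 111, 109, 109, 109]
161 [79, 78, 78, 80, 81, 82, 83, 84, 85, 85, 83, 86, 125, 204, 235, 240, 240, 240, 240, 240] [241, 241, 241, 240, 241, 240, 242, 247, 249, 248, 248, 248, 249, 252, 255, 183, 110, 110, 111, 110, 110, 111, 110, 109, 107]
170 [82, 82, 84, 84, 84, 94, 150, 223, 238, 239, 240, 239, 239, 239, 239, 239, 239, 240, 240, 240] [247, 247, 247, 247, 247, 247, 247, 247, 247, 247, 247, 247, 247, 247, 247, 247, 248, 252, 255, 167, 103, 105, 108, 106, 106]
185 [86, 87, 89, 89, 88, 87, 125, 202, 235, 239, 239, 240, 240, 240, 240, 240, 240, 240, 240, 240] [242, 241, 242, 242, 241, 242, 242, 241, 242, 241, 242, 242, 241, 242, 241, 241, 238, 226, 173, 120, 110, 111, 111, 110, 108]
```

View pics/w4.png

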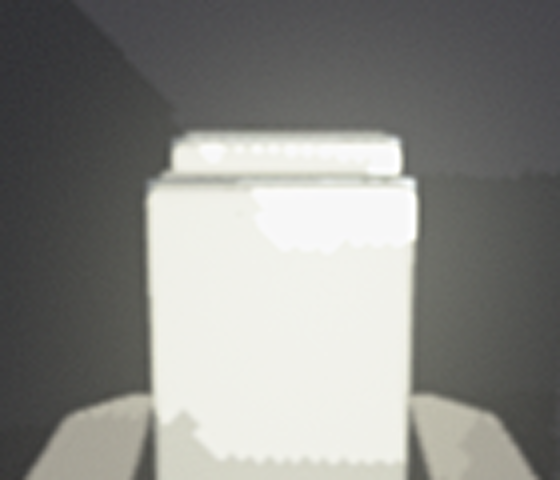

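The close view shows the held case's front edge at row ~166, centred on column 260.0. case_base is beyond it, centred on column 261.4, so the two are aligned within about 1 mm. I'll shift slightly and lower.

Call:
{"fn": "move_arm", "kwargs": {"moves": [{"translation":[0.05,0.09,0.3],"turn":[0,0,0]},{"translation":[0,0,0.3],"turn":[0,0,0]},{"translation":[0,0,0],"turn":[0,0,0]},{"translation":[0,0,0],"turn":[0,0,0]}]}}

```text
clock: 8.1
eef_pos: [0.5507, 0.0092, 0.0422]
orientation: [[0.733, -0.68, 0.001], [-0.68, -0.733, -0.0], [0.001, -0.0, -1.0]]
contact_force: [0.2, 1.3, -1.4]
width: 0.408
```

```bash
python3 - <<'E'
from h import *
s=observe();print(s['eef_pos'],s['orientation'].round(4).tolist(),s['contact_force'])
plan(np.array([.5519,.0095,.037]),down(-42.85),n=1)
E
```

```text
[0.55066084 0.00918006 0.04220892] [[0.7329, -0.6803, 0.0006], [-0.6803, -0.7329, -0.0002], [0.0006, -0.0002, -1.0]] [ 0.16547449  1.2757047  -1.39287081]
[{"translation": [0.07, -0.11, 0.52], "turn": [-0.01, -0.03, -0.02]}]
```

Call:
{"fn": "move_arm", "kwargs": {"moves": [{"translation":[0,0,0.2],"turn":[0,0,0]},{"translation":[0,0,0.2],"turn":[0,0,0]},{"translation":[0,0,0],"turn":[0,0,0]}]}}

```text
clock: 8.48
eef_pos: [0.5507, 0.0092, 0.038]
orientation: [[0.733, -0.68, 0.001], [-0.68, -0.733, -0.0], [0.001, -0.0, -1.0]]
contact_force: [-0.1, -0.0, -0.4]
width: 0.405
```

Call:
{"fn": "move_arm", "kwargs": {"moves": [{"translation":[0,0,0.1],"turn":[0,0,0]},{"translation":[0,0,0],"turn":[0,0,0]}]}}

```text
clock: 8.72
eef_pos: [0.5508, 0.0092, 0.037]
orientation: [[0.733, -0.68, 0.001], [-0.68, -0.733, -0.0], [0.001, -0.0, -1.0]]
contact_force: [0.0, 0.2, 1.0]
width: 0.409
```

Call:
{"fn": "move_arm", "kwargs": {"moves": [{"translation":[0,0,0],"turn":[0,0,0]},{"translation":[0,0,0],"turn":[0,0,0]},{"translation":[0,0,0],"turn":[0,0,0]}], "hand": -0.3}}

```text
clock: 9.1
eef_pos: [0.5508, 0.0092, 0.0371]
orientation: [[0.733, -0.68, 0.001], [-0.68, -0.733, -0.0], [0.001, -0.001, -1.0]]
contact_force: [0.2, 0.4, -0.8]
width: 0.64
```

Now square the two in width by squeezing both together.

Call:
{"fn": "move_arm", "kwargs": {"moves": [{"translation":[0,0,0.8],"turn":[0,0,0]},{"translation":[0,0,0.7],"turn":[0,0,0]},{"translation":[0,0,0],"turn":[0,0,0]}]}}

```text
clock: 9.48
eef_pos: [0.5506, 0.0092, 0.0207]
orientation: [[0.733, -0.68, 0.0], [-0.68, -0.733, -0.0], [0.001, -0.0, -1.0]]
contact_force: [0.2, 0.2, -0.6]
width: 0.65
```

Call:
{"fn": "move_arm", "kwargs": {"moves": [{"translation":[0,0,0],"turn":[0,0,0]},{"translation":[0,0,0],"turn":[0,0,0]},{"translation":[0,0,0],"turn":[0,0,0]},{"translation":[0,0,0],"turn":[0,0,0]}], "hand": 1}}

```text
clock: 9.98
eef_pos: [0.5507, 0.0092, 0.0208]
orientation: [[0.733, -0.68, 0.001], [-0.68, -0.733, -0.0], [0.001, -0.0, -1.0]]
contact_force: [0.2, 0.3, -0.6]
width: 0.407
```

Call:
{"fn": "move_arm", "kwargs": {"moves": [{"translation":[0,0,0],"turn":[0,0,0]},{"translation":[0,0,0],"turn":[0,0,0]},{"translation":[0,0,0],"turn":[0,0,0]},{"translation":[0,0,-1.5],"turn":[0,0,0]},{"translation":[0,0,-3],"turn":[0,0,0]},{"translation":[0,0,-4],"turn":[0,0,0]},{"translation":[0,0,-4],"turn":[0,0,0]}], "hand": -0.3}}

```text
clock: 10.85
eef_pos: [0.5495, 0.0092, 0.1499]
orientation: [[0.733, -0.68, -0.003], [-0.68, -0.733, -0.0], [-0.002, 0.002, -1.0]]
contact_force: [-0.4, 0.2, -0.2]
width: 0.652
```

```bash
python3 - <<'E'
from h import *
s=observe();print(s['eef_pos'])
print('mid tgt');plan(np.array([.512,-.262,.13]),down(14.2),n=8)
E
```

```text
[0.54946197 0.00923822 0.14992418]
mid tgt
[{"translation": [1.96, 2.8, 0.25], "turn": [0.0, 0.0, -7.1]}, {"translation": [1.6, 3.02, 0.25], "turn": [0.0, 0.0, -7.1]}, {"translation": [1.22, 3.2, 0.25], "turn": [0.0, 0.0, -7.1]}, {"translation": [0.81, 3.33, 0.25], "turn": [0.0, 0.0, -7.2]}, {"translation": [0.39, 3.4, 0.25], "turn": [0.0, 0.0, -7.1]}, {"translation": [-0.04, 3.42, 0.25], "turn": [-0.0, 0.1, -7.2]}, {"translation": [-0.46, 3.39, 0.25], "turn": [0.0, 0.0, -7.1]}, {"translation": [-0.88, 3.31, 0.26], "turn": [0.0, 0.06, -7.17]}]
```

Call:
{"fn": "move_arm", "kwargs": {"moves": [{"translation":[1.96,2.8,0.25],"turn":[0,0,-7.1]},{"translation":[1.6,3.02,0.25],"turn":[0,0,-7.1]},{"translation":[1.22,3.2,0.25],"turn":[0,0,-7.1]},{"translation":[0.81,3.33,0.25],"turn":[0,0,-7.2]},{"translation":[0.39,3.4,0.25],"turn":[0,0,-7.1]},{"translation":[0,3.42,0.25],"turn":[0,0.1,-7.2]},{"translation":[-0.46,3.39,0.25],"turn":[0,0,-7.1]},{"translation":[-0.5,2,0.2],"turn":[0,0,-5]}]}}

```text
clock: 11.85
eef_pos: [0.5192, -0.2561, 0.1452]
orientation: [[0.97, 0.241, 0.014], [0.241, -0.97, -0.003], [0.013, 0.007, -1.0]]
contact_force: [-0.5, 0.7, -0.2]
width: 0.654
```

Call:
{"fn": "move_arm", "kwargs": {"moves": [{"translation":[0,0,0],"turn":[0,0,0]},{"translation":[0,0,0],"turn":[0,0,0]}]}}

```text
clock: 12.1
eef_pos: [0.519, -0.2567, 0.1467]
orientation: [[0.971, 0.238, 0.015], [0.238, -0.971, -0.004], [0.014, 0.007, -1.0]]
contact_force: [0.6, 0.5, 0.8]
width: 0.646
```

```bash
python3 - <<'E'
from h import *
s=observe();print(s['eef_pos'])
plan(np.array([.510,-.261,.050]),down(14.2),n=1)
t=shot('top')
for lo in (150,200):
  q=contour(blob(t,(238,195),lo));print(rect(onz(t,q,.036)))
  b=shot('scene') if lo==150 else b
c=shot('wrist');
T=c['T'];
for lo in(150,200,230):
  m=blob(c,proj(c,[.51,-.26,.036])[0],lo);print('mid wrist',rect(onz(c,contour(m),.036)))
E
```

```text
[ 0.51903832 -0.25670543  0.14670568]
[{"translation": [-1.11, 0.13, 9.66], "turn": [0.42, -0.78, -0.42]}]
[551.4   6.2  87.1  40.7 -42.9]
[552.4   6.3  85.3  39.  -42.7]
mid wrist [ 509.7 -260.5   88.1   42.2   12.6]
mid wrist [ 508.5 -260.6   85.9   41.3   12.1]
mid wrist [ 505.6 -261.2   79.4   40.2   13.1]
```

Call:
{"fn": "move_arm", "kwargs": {"moves": [{"translation":[-1.0,0.1,2.0],"turn":[0.4,-0.8,-0.4]},{"translation":[-0.1,0,3],"turn":[0,0,0]},{"translation":[0,0,1.5],"turn":[0,0,0]},{"translation":[0,0,0],"turn":[0,0,0]},{"translation":[0,0,0],"turn":[0,0,0]}]}}

```text
clock: 12.88
eef_pos: [0.5073, -0.259, 0.0771]
orientation: [[0.969, 0.248, -0.004], [0.248, -0.969, 0.001], [-0.004, -0.001, -1.0]]
contact_force: [-0.4, 0.3, -0.6]
width: 0.651
```

```bash
python3 - <<'E'
from h import *
s=observe();print(s['eef_pos'])
plan(np.array([.5095,-.2605,.036]),down(14.2),n=1)
E
```

```text
[ 0.50728414 -0.25901773  0.07709176]
[{"translation": [0.19, 0.2, 4.11], "turn": [-0.09, 0.21, 0.17]}]
```

Call:
{"fn": "move_arm", "kwargs": {"moves": [{"translation":[0.2,0.2,1.2],"turn":[-0.1,0.2,0.2]},{"translation":[0,0,1.4],"turn":[0,0,0]},{"translation":[0,0,1.1],"turn":[0,0,0]},{"translation":[0,0,0.2],"turn":[0,0,0]},{"translation":[0,0,0],"turn":[0,0,0]}]}}

```text
clock: 13.5
eef_pos: [0.5103, -0.2608, 0.0362]
orientation: [[0.97, 0.245, 0.001], [0.245, -0.97, -0.001], [0.001, 0.001, -1.0]]
contact_force: [0.1, 0.2, 0.4]
width: 0.652
```

Call:
{"fn": "move_arm", "kwargs": {"moves": [{"translation":[0,0,0],"turn":[0,0,0]},{"translation":[0,0,0],"turn":[0,0,0]}]}}

```text
clock: 13.75
eef_pos: [0.5106, -0.2609, 0.0369]
orientation: [[0.97, 0.245, 0.002], [0.245, -0.97, -0.001], [0.002, 0.002, -1.0]]
contact_force: [0.2, -0.1, 0.1]
width: 0.652
```

Call:
{"fn": "move_arm", "kwargs": {"moves": [{"translation":[0,0,0],"turn":[0,0,0]},{"translation":[0,0,0],"turn":[0,0,0]},{"translation":[0,0,0],"turn":[0,0,0]},{"translation":[0,0,0],"turn":[0,0,0]}], "hand": 1}}

```text
clock: 14.25
eef_pos: [0.5108, -0.261, 0.0374]
orientation: [[0.97, 0.245, 0.003], [0.245, -0.97, -0.002], [0.002, 0.002, -1.0]]
contact_force: [0.9, 0.2, -0.1]
width: 0.403
```

Call:
{"fn": "move_arm", "kwargs": {"moves": [{"translation":[0,0,-1],"turn":[0,0,0]},{"translation":[0,0,-2.5],"turn":[0,0,0]},{"translation":[0,0,-4],"turn":[0,0,0]},{"translation":[0,0,-2.5],"turn":[0,0,0]},{"translation":[0,0,0],"turn":[0,0,0]}]}}

```text
clock: 14.88
eef_pos: [0.5103, -0.2607, 0.1423]
orientation: [[0.97, 0.245, 0.003], [0.245, -0.97, -0.002], [0.002, 0.002, -1.0]]
contact_force: [-0.3, -0.6, -0.4]
width: 0.407
```

```bash
python3 - <<'E'
from h import *
s=observe();print(s['eef_pos'],s['width'])
plan(np.array([.5508,.0092,.13]),down(-42.85),n=8)
E
```

```text
[ 0.51027322 -0.26072327  0.14227987] 0.40720998511786705
[{"translation": [1.32, -3.15, 0.15], "turn": [0.0, -0.0, 7.1]}, {"translation": [0.92, -3.29, 0.15], "turn": [0.0, -0.0, 7.1]}, {"translation": [0.5, -3.37, 0.15], "turn": [0.0, -0.0, 7.1]}, {"translation": [0.08, -3.41, 0.15], "turn": [0.0, -0.0, 7.1]}, {"translation": [-0.34, -3.39, 0.15], "turn": [0.0, -0.0, 7.2]}, {"translation": [-0.76, -3.33, 0.15], "turn": [0.0, -0.1, 7.1]}, {"translation": [-1.17, -3.21, 0.15], "turn": [0.0, -0.0, 7.2]}, {"translation": [-1.56, -3.03, 0.14], "turn": [0.01, -0.09, 7.11]}]
```

Call:
{"fn": "move_arm", "kwargs": {"moves": [{"translation":[1.32,-3.15,0.15],"turn":[0,0,7.1]},{"translation":[0.92,-3.29,0.15],"turn":[0,0,7.1]},{"translation":[0.5,-3.37,0.15],"turn":[0,0,7.1]},{"translation":[0.08,-3.41,0.15],"turn":[0,0,7.1]},{"translation":[-0.34,-3.39,0.15],"turn":[0,0,7.2]},{"translation":[-0.76,-3.33,0.15],"turn":[0,-0.1,7.1]},{"translation":[-1.17,-3.21,0.15],"turn":[0,0,7.2]},{"translation":[-1.2,-1.8,0.1],"turn":[0,0,5]}]}}

```text
clock: 15.88
eef_pos: [0.5475, 0.0039, 0.1208]
orientation: [[0.735, -0.678, -0.008], [-0.678, -0.735, 0.001], [-0.006, 0.005, -1.0]]
contact_force: [0.4, 0.1, -0.4]
width: 0.405
```

Call:
{"fn": "move_arm", "kwargs": {"moves": [{"translation":[0,0,0],"turn":[0,0,0]}]}}

```text
clock: 16.0
eef_pos: [0.547, 0.005, 0.1196]
orientation: [[0.736, -0.677, -0.009], [-0.677, -0.736, 0.001], [-0.007, 0.006, -1.0]]
contact_force: [-0.3, -0.5, -0.5]
width: 0.403
```

```bash
python3 - <<'E'
from h import *
s=observe();print(s['eef_pos'],s['width'])
plan(np.array([.5508,.0092,.067]),down(-42.85),n=1)
t=shot('top');b=shot('scene')
for lo in(120,150,180):
  print('low',rect(onz(t,contour(blob(t,proj(t,[.51,-.262,.018])[0],lo)),.018)),rect(onz(b,contour(blob(b,proj(b,[.51,-.262,.018])[0],lo)),.018)))
E
```

```text
[0.5470165  0.00501428 0.11956835] 0.4030090166421976
[{"translation": [0.03, -0.59, 5.25], "turn": [0.33, 0.43, 0.27]}]
low [ 508.5 -261.2   88.1   41.     7.2] [ 515.  -263.2   96.5   44.5    7.2]
low [ 508.8 -261.4   86.6   39.3    7.3] [ 514.3 -262.9   94.3   42.8    7. ]
low [ 508.8 -261.7   86.2   38.5    7.3] [ 511.2 -262.    87.3   39.8    7.3]
```

Call:
{"fn": "move_arm", "kwargs": {"moves": [{"translation":[0,-0.5,1.5],"turn":[0.3,0.4,0.3]},{"translation":[0,0,2.2],"turn":[0,0,0]},{"translation":[0,0,1.2],"turn":[0,0,0]},{"translation":[0,0,0],"turn":[0,0,0]},{"translation":[0,0,0],"turn":[0,0,0]}]}}

```text
clock: 16.73
eef_pos: [0.5503, 0.0051, 0.0671]
orientation: [[0.733, -0.681, 0.0], [-0.681, -0.733, -0.001], [0.001, 0.0, -1.0]]
contact_force: [-0.9, 0.1, -0.9]
width: 0.406
```

```bash
python3 - <<'E'
from h import *
s=observe();print(s['eef_pos'],s['width'])
plan(np.array([.5508,.0092,.062]),down(-42.85),n=1)
E
```

```text
[0.55033166 0.00512694 0.06707349] 0.40557511686520076
[{"translation": [-0.24, -0.33, 0.51], "turn": [0.02, -0.03, -0.04]}]
```

Call:
{"fn": "move_arm", "kwargs": {"moves": [{"translation":[-0.24,-0.33,0.4],"turn":[0,0,0]},{"translation":[0,0,0],"turn":[0,0,0]},{"translation":[0,0,0],"turn":[0,0,0]}]}}

```text
clock: 17.1
eef_pos: [0.5515, 0.0095, 0.0641]
orientation: [[0.733, -0.681, 0.002], [-0.681, -0.733, -0.001], [0.002, -0.001, -1.0]]
contact_force: [1.0, 0.4, -1.2]
width: 0.403
```

```bash
python3 - <<'E'
from h import *
s=observe();print(s['eef_pos'],s['width'])
plan(np.array([.5508,.0092,.056]),down(-42.85),n=1)
c=shot('wrist');g=c['pixels'].astype(int).max(2)
print(imaging.camera('wrist')['T_tool_cam'][:,3])
for col in(244,258,270,280): print(col,g[140:180,col].tolist())
for row in(152,156,160,164,170,185): print(row,g[row,218:245].tolist(),g[row,270:302].tolist())
save(c,'w5',crop=(190,110,330,230),sc=5)
z=s['eef_pos'][2]*1000
Ti={'T':np.array(imaging.camera('wrist')['T_tool_cam']),'intrinsics':c['intrinsics'],'D':c['D']}
for zz in(0,18,z-36,z-18,z):print(round(zz,1),proj(Ti,[[.043,-.019,zz/1e3],[.043,.019,zz/1e3],[.044,0,zz/1e3]]).round(1).tolist())
E
```

```text
[0.55150924 0.00946855 0.06410057] 0.4026441292215677
[{"translation": [-0.04, 0.07, 0.81], "turn": [-0.05, -0.12, -0.03]}]
[ 0.07362011  0.00202208 -0.15276426  1.        ]
244 [86, 88, 89, 89, 88, 88, 88, 92, 89, 90, 98, 139, 192, 201, 223, 239, 229, 208, 203, 220, 245, 249, 243, 240, 237, 219, 196, 180, 192, 207, 223, 237, 239, 239, 239, 240, 240, 240, 240, 240]
258 [91, 90, 92, 93, 94, 93, 95, 94, 96, 94, 99, 138, 188, 211, 243, 252, 244, 211, 204, 230, 251, 249, 249, 247, 238, 219, 203, 205, 213, 230, 250, 249, 248, 248, 248, 247, 247, 247, 248, 249]
270 [91, 93, 93, 94, 93, 96, 97, 97, 96, 97, 101, 142, 188, 197, 222, 238, 225, 206, 204, 219, 238, 239, 239, 241, 239, 219, 202, 204, 210, 229, 250, 249, 248, 247, 247, 247, 247, 247, 247, 247]
280 [90, 91, 91, 93, 94, 94, 94, 97, 95, 97, 103, 143, 191, 207, 231, 247, 229, 205, 209, 222, 243, 244, 240, 240, 238, 218, 202, 205, 215, 229, 250, 249, 248, 247, 247, 247, 247, 247, 247, 247]
152 [68, 67, 68, 69, 71, 70, 69, 74, 72, 73, 74, 77, 75, 77, 77, 76, 87, 118, 135, 143, 164, 186, 190, 188, 187, 187, 192] [188, 185, 189, 192, 187,
[... 1087 characters left out ...]
50, 250, 250, 250, 250, 250, 250, 250, 250, 250, 250, 250, 250, 250, 250, 250, 250, 250, 250, 249, 248, 248, 216, 122, 91, 95, 96, 95, 95, 92, 94]
185 [82, 82, 82, 83, 85, 86, 85, 82, 111, 187, 230, 237, 239, 239, 239, 239, 239, 239, 239, 239, 239, 239, 240, 239, 240, 240, 240] [240, 240, 240, 240, 240, 240, 241, 240, 240, 240, 240, 240, 240, 240, 240, 240, 240, 240, 240, 240, 240, 236, 216, 156, 107, 99, 102, 99, 101, 100, 97, 98]
0 [[222.1, 168.6], [290.2, 168.6], [256.1, 166.8]]
18 [[225.9, 162.9], [287.1, 162.8], [256.5, 161.3]]
28.1 [[227.7, 160.1], [285.7, 160.1], [256.7, 158.6]]
46.1 [[230.5, 155.9], [283.4, 155.9], [256.9, 154.5]]
64.1 [[232.8, 152.4], [281.5, 152.4], [257.2, 151.1]]
```

View pics/w5.png

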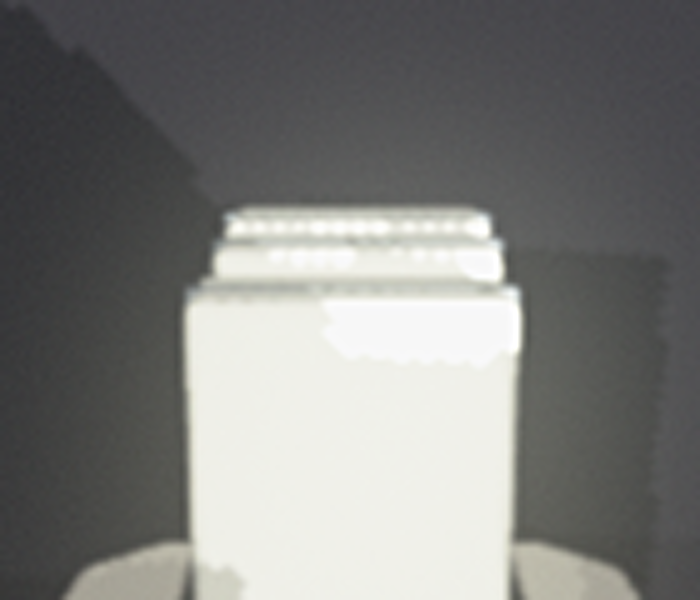

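All three edges are visible: the held case's front edge at row ~167, then the second case (~158), then case_base (~151–156). They line up in x within about 0.5 mm, and the held case needs about 0.7 mm more in y. Lower it.

Call:
{"fn": "move_arm", "kwargs": {"moves": [{"translation":[0,0.07,0.3],"turn":[0,-0.1,0]},{"translation":[0,0,0.2],"turn":[0,0,0]},{"translation":[0,0,0.1],"turn":[0,0,0]},{"translation":[0,0,0],"turn":[0,0,0]},{"translation":[0,0,0],"turn":[0,0,0]}]}}

```text
clock: 17.88
eef_pos: [0.5509, 0.0087, 0.0574]
orientation: [[0.733, -0.681, 0.0], [-0.681, -0.733, 0.001], [-0.0, -0.001, -1.0]]
contact_force: [-0.4, -0.2, -1.1]
width: 0.404
```

Call:
{"fn": "move_arm", "kwargs": {"moves": [{"translation":[0,0,0.15],"turn":[0,0,0]},{"translation":[0,0,0],"turn":[0,0,0]}]}}

```text
clock: 18.12
eef_pos: [0.5509, 0.0088, 0.0559]
orientation: [[0.733, -0.681, 0.0], [-0.681, -0.733, 0.001], [-0.0, -0.001, -1.0]]
contact_force: [-1.0, -0.5, -0.5]
width: 0.408
```

Call:
{"fn": "move_arm", "kwargs": {"moves": [{"translation":[0,0,0.05],"turn":[0,0,0]},{"translation":[0,0,0],"turn":[0,0,0]},{"translation":[0,0,0],"turn":[0,0,0]}]}}

```text
clock: 18.5
eef_pos: [0.5509, 0.0088, 0.0555]
orientation: [[0.733, -0.681, 0.001], [-0.681, -0.733, 0.001], [0.0, -0.001, -1.0]]
contact_force: [0.7, 0.4, -1.1]
width: 0.406
```

Call:
{"fn": "move_arm", "kwargs": {"moves": [{"translation":[0,0,0],"turn":[0,0,0]},{"translation":[0,0,0],"turn":[0,0,0]},{"translation":[0,0,0],"turn":[0,0,0]}], "hand": -0.3}}

```text
clock: 18.88
eef_pos: [0.5511, 0.0088, 0.0557]
orientation: [[0.733, -0.681, 0.001], [-0.681, -0.733, 0.001], [0.0, -0.001, -1.0]]
contact_force: [-0.0, -0.7, 0.5]
width: 0.636
```

Call:
{"fn": "move_arm", "kwargs": {"moves": [{"translation":[0,0,1],"turn":[0,0,0]},{"translation":[0,0,1.2],"turn":[0,0,0]},{"translation":[0,0,0.7],"turn":[0,0,0]},{"translation":[0,0,0],"turn":[0,0,0]}]}}

```text
clock: 19.38
eef_pos: [0.5506, 0.0088, 0.0237]
orientation: [[0.733, -0.681, -0.0], [-0.681, -0.733, 0.001], [-0.001, -0.0, -1.0]]
contact_force: [0.3, 0.7, 0.5]
width: 0.652
```

Call:
{"fn": "move_arm", "kwargs": {"moves": [{"translation":[0,0,0],"turn":[0,0,0]},{"translation":[0,0,0],"turn":[0,0,0]},{"translation":[0,0,0],"turn":[0,0,0]},{"translation":[0,0,0],"turn":[0,0,0]}], "hand": 1}}

```text
clock: 19.88
eef_pos: [0.5509, 0.0088, 0.0243]
orientation: [[0.733, -0.681, 0.0], [-0.681, -0.733, 0.001], [-0.0, -0.001, -1.0]]
contact_force: [0.1, -0.1, -1.8]
width: 0.406
```

Call:
{"fn": "move_arm", "kwargs": {"moves": [{"translation":[0,0,0],"turn":[0,0,0]},{"translation":[0,0,0],"turn":[0,0,0]},{"translation":[0,0,0],"turn":[0,0,0]},{"translation":[0,0,-1.5],"turn":[0,0,0]},{"translation":[0,0,-3],"turn":[0,0,0]},{"translation":[0,0,-3],"turn":[0,0,0]}], "hand": -0.3}}

```text
clock: 20.62
eef_pos: [0.5501, 0.0088, 0.1017]
orientation: [[0.733, -0.681, -0.002], [-0.681, -0.733, 0.001], [-0.002, 0.001, -1.0]]
contact_force: [-0.3, -1.1, 0.3]
width: 0.655
```

```bash
python3 - <<'E'
from h import *
s=observe();print(s['eef_pos'])
plan(np.array([.551,.0088,.11]),down(47.2),n=9)
E
```

```text
[0.55009516 0.00878192 0.10168213]
[{"translation": [0.01, -0.01, -0.09], "turn": [-0.0, 0.0, -10.0]}, {"translation": [0.01, -0.01, -0.09], "turn": [-0.0, 0.0, -10.0]}, {"translation": [0.01, -0.0, -0.09], "turn": [-0.0, 0.0, -10.0]}, {"translation": [0.01, -0.0, -0.09], "turn": [-0.0, 0.0, -10.0]}, {"translation": [0.01, -0.0, -0.09], "turn": [-0.0, 0.0, -10.0]}, {"translation": [0.01, -0.0, -0.1], "turn": [-0.0, 0.0, -10.0]}, {"translation": [0.01, 0.0, -0.09], "turn": [-0.0, 0.0, -10.0]}, {"translation": [0.01, 0.0, -0.1], "turn": [-0.1, 0.0, -10.0]}]
[{"translation": [0.0, 0.0, -0.09], "turn": [-0.01, 0.08, -10.1]}]
```

Call:
{"fn": "move_arm", "kwargs": {"moves": [{"translation":[0,0,-0.1],"turn":[0,0,-10]},{"translation":[0,0,-0.1],"turn":[0,0,-10]},{"translation":[0,0,-0.1],"turn":[0,0,-10]},{"translation":[0,0,-0.1],"turn":[0,0,-10]},{"translation":[0,0,-0.1],"turn":[0,0,-10]},{"translation":[0,0,-0.1],"turn":[0,0,-10]},{"translation":[0,0,-0.1],"turn":[0,0,-10]},{"translation":[0,0,0],"turn":[0,0,-10]}], "hand": -1}}

```text
clock: 21.62
eef_pos: [0.5526, 0.0087, 0.1223]
orientation: [[0.77, 0.638, 0.011], [0.638, -0.77, 0.0], [0.008, 0.007, -1.0]]
contact_force: [-0.9, -0.2, -0.2]
width: 1.0
```

Call:
{"fn": "move_arm", "kwargs": {"moves": [{"translation":[0,0,0],"turn":[0,0,-8]},{"translation":[0,0,0],"turn":[0,0,0]},{"translation":[0,0,0],"turn":[0,0,0]}]}}

```text
clock: 22.0
eef_pos: [0.553, 0.0087, 0.1253]
orientation: [[0.673, 0.74, 0.013], [0.74, -0.673, 0.0], [0.009, 0.01, -1.0]]
contact_force: [0.7, -0.1, 0.7]
width: 0.996
```

```bash
python3 - <<'E'
from h import *
s=observe();print(s['eef_pos'],s['width'])
plan(np.array([.5522,.0076,.08]),down(47.1),n=1)
c=shot('wrist')
for lo in(150,190,215,235):
    m=blob(c,proj(c,[.552,.0076,.054])[0],lo);print(rect(onz(c,contour(m),.054)))
save(c,'w6')
E
```

```text
[0.55298621 0.0087027  0.12526934] 0.9962033118316186
[{"translation": [-0.17, -0.03, 4.53], "turn": [0.55, -0.51, 0.63]}]
[552.6  11.1  86.1  47.7 -42.5]
[551.8   4.4  77.   36.7 -42.5]Traceback (most recent call last):
  File "<stdin>", line 6, in <module>
  File "h.py", line 25, in blob
    _,l=cv2.connectedComponents(m); k=l[int(uv[1]),int(uv[0])]; assert k
                                                                       ^
AssertionError
```

```bash
python3 - <<'E'
from h import *
c=np.load('wrist.npz')
for i in range(2):
  s=observe();W=np.eye(4);W[:3,:3]=s['orientation'];W[:3,3]=s['eef_pos']
  print((np.linalg.inv(W)@c['T'])[:3].round(4).tolist(), np.array(imaging.camera('wrist')['T_tool_cam'])[:3].round(4).tolist())
print(c['intrinsics'])
q=contour(blob(c,proj(c,[.552,.0076,.054])[0],150));P=T2(W[:3,3],W[:3,:3],onz(c,q,.054))
k=(P[:,0]>0);print(P[:,:2].min(0),P[:,:2].max(0),q.min(0),q.max(0))
g=c['pixels'].astype(int).max(2)
for r in range(int(q[:,1].min())-2,int(q[:,1].max())+4,4):
  b=np.where(g[r]>150)[0];b=b[(b>150)&(b<380)];print(r,(b.min(),b.max()) if len(b) else '',end=' ')
E
```

```text
[[-0.0005, 0.9629, 0.2699, 0.0727], [1.0, 0.0005, -0.0002, -0.0012], [-0.0003, 0.2699, -0.9629, -0.1528]] [[-0.0, 0.9629, 0.2699, 0.0728], [1.0, 0.0002, -0.0004, -0.0012], [-0.0004, 0.2699, -0.9629, -0.1528]]
[[-0.0011, 0.9629, 0.2697, 0.0728], [1.0, 0.0012, -0.0003, -0.0011], [-0.0006, 0.2697, -0.9629, -0.1531]] [[-0.0, 0.9629, 0.2699, 0.0728], [1.0, 0.0002, -0.0004, -0.0012], [-0.0004, 0.2699, -0.9629, -0.1528]]
[[278.46432492   0.         259.91326136]
 [  0.         278.46432492 189.36737538]
 [  0.           0.           1.        ]]
[-23.1 -45.7] [24.9 40.4] [207. 172.] [309. 226.]
170  174 (np.int64(217), np.int64(304)) 178 (np.int64(213), np.int64(305)) 182 (np.int64(209), np.int64(306)) 186 (np.int64(207), np.int64(308)) 190 (np.int64(207), np.int64(308)) 194 (np.int64(207), np.int64(309)) 198 (np.int64(207), np.int64(309)) 202 (np.int64(208), np.int64(308)) 206 (np.int64(208), np.int64(308)) 210 (np.int64(208), np.int64(308)) 214 (np.int64(208), np.int64(308)) 218 (np.int64(208), np.int64(308)) 222 (np.int64(209), np.int64(344)) 226 (np.int64(243), np.int64(306))
```

Call:
{"fn": "move_arm", "kwargs": {"moves": [{"translation":[-0.15,0,2],"turn":[0.5,-0.5,0.6]},{"translation":[0,0,2],"turn":[0,0,0]},{"translation":[0,0,0],"turn":[0,0,0]},{"translation":[0,0,0],"turn":[0,0,0]}]}}

```text
clock: 22.65
eef_pos: [0.5513, 0.0075, 0.0804]
orientation: [[0.681, 0.732, -0.003], [0.732, -0.681, -0.0], [-0.002, -0.002, -1.0]]
contact_force: [0.1, 0.2, 1.2]
width: 1.001
```

```bash
python3 - <<'E'
from h import *
s=observe();print(s['eef_pos'],s['width'])
plan(np.array([.552,.009,.068]),down(47.1),n=1)
c=shot('wrist');g=c['pixels'].astype(int).max(2)
for r in range(170,230,6):
  b=np.where(g[r]>150)[0];b=b[(b>150)&(b<380)];print(r,(b.min(),b.max()) if len(b) else '',end=' ')
E
```

```text
[0.55134996 0.00749676 0.08044814] 1.0008594146797156
[{"translation": [0.16, -0.05, 1.24], "turn": [-0.11, 0.13, -0.04]}]
170  176  182 (np.int64(210), np.int64(314)) 188 (np.int64(205), np.int64(316)) 194 (np.int64(200), np.int64(317)) 200 (np.int64(196), np.int64(321)) 206 (np.int64(196), np.int64(321)) 212 (np.int64(196), np.int64(321)) 218 (np.int64(197), np.int64(320)) 224 (np.int64(163), np.int64(357))
```

Call:
{"fn": "move_arm", "kwargs": {"moves": [{"translation":[0.12,-0.08,0.5],"turn":[-0.1,0.1,0]},{"translation":[0,0,0.4],"turn":[0,0,0]},{"translation":[0,0,0],"turn":[0,0,0]}]}}

```text
clock: 23.08
eef_pos: [0.5519, 0.0091, 0.0716]
orientation: [[0.681, 0.732, 0.001], [0.732, -0.681, -0.0], [0.0, 0.001, -1.0]]
contact_force: [-0.5, 0.2, -1.1]
width: 1.001
```

```bash
python3 - <<'E'
from h import *
s=observe();print(s['eef_pos'],s['contact_force'])
c=shot('wrist');g=c['pixels'].astype(int).max(2)
for r in range(190,230,6):
  b=np.where(g[r]>150)[0];b=b[(b>150)&(b<380)];print(r,(b.min(),b.max()) if len(b) else '',end=' ')
E
```

```text
[0.55187755 0.00905729 0.07164065] [-0.50666226  0.23556016 -1.10728817]
190 (np.int64(206), np.int64(318)) 196 (np.int64(202), np.int64(320)) 202 (np.int64(195), np.int64(323)) 208 (np.int64(194), np.int64(325)) 214 (np.int64(194), np.int64(324)) 220 (np.int64(176), np.int64(345)) 226 (np.int64(160), np.int64(360))
```

Call:
{"fn": "move_arm", "kwargs": {"moves": [{"translation":[0,0,0.5],"turn":[0,0,0]},{"translation":[0,0,0.5],"turn":[0,0,0]},{"translation":[0,0,0.4],"turn":[0,0,0]},{"translation":[0,0,0],"turn":[0,0,0]}]}}

```text
clock: 23.62
eef_pos: [0.552, 0.009, 0.0569]
orientation: [[0.681, 0.732, 0.001], [0.732, -0.681, -0.0], [0.001, 0.001, -1.0]]
contact_force: [0.7, -0.5, -0.3]
width: 1.002
```

Call:
{"fn": "move_arm", "kwargs": {"moves": [{"translation":[0,0,0.8],"turn":[0,0,0]},{"translation":[0,0,1],"turn":[0,0,0]},{"translation":[0,0,1],"turn":[0,0,0]},{"translation":[0,0,0.2],"turn":[0,0,0]},{"translation":[0,0,0],"turn":[0,0,0]}]}}

```text
clock: 24.25
eef_pos: [0.5518, 0.009, 0.0242]
orientation: [[0.681, 0.732, 0.0], [0.732, -0.681, -0.0], [0.0, 0.001, -1.0]]
contact_force: [-0.7, 0.5, 0.3]
width: 0.997
```

No contact on the way down. Squeeze lengthwise, release, and lift.

Call:
{"fn": "move_arm", "kwargs": {"moves": [{"translation":[0,0,0],"turn":[0,0,0]},{"translation":[0,0,0],"turn":[0,0,0]},{"translation":[0,0,0],"turn":[0,0,0]},{"translation":[0,0,0],"turn":[0,0,0]}], "hand": 1}}

```text
clock: 24.75
eef_pos: [0.5519, 0.009, 0.0246]
orientation: [[0.681, 0.732, 0.001], [0.732, -0.681, -0.0], [0.0, 0.001, -1.0]]
contact_force: [-0.7, 0.3, -2.3]
width: 0.923
```

Call:
{"fn": "move_arm", "kwargs": {"moves": [{"translation":[0,0,0],"turn":[0,0,0]},{"translation":[0,0,0],"turn":[0,0,0]},{"translation":[0,0,0],"turn":[0,0,0]}], "hand": -1}}

```text
clock: 25.12
eef_pos: [0.5522, 0.009, 0.0251]
orientation: [[0.681, 0.732, 0.002], [0.732, -0.681, -0.0], [0.001, 0.001, -1.0]]
contact_force: [-0.9, -0.3, 0.5]
width: 1.001
```

```bash
python3 - <<'E'
from h import *
s=observe();print(s['eef_pos'],s['width'])
E
```

```text
[0.55222128 0.00900598 0.02510887] 1.0007480779965048
```

Call:
{"fn": "move_arm", "kwargs": {"moves": [{"translation":[0,0,-1.5],"turn":[0,0,0]},{"translation":[0,0,-3],"turn":[0,0,0]},{"translation":[0,0,-4],"turn":[0,0,0]},{"translation":[0,0,-4],"turn":[0,0,0]}]}}

```text
clock: 25.62
eef_pos: [0.5508, 0.009, 0.154]
orientation: [[0.681, 0.732, -0.002], [0.732, -0.681, -0.0], [-0.002, -0.001, -1.0]]
contact_force: [0.3, -0.6, 0.1]
width: 1.002
```

```bash
python3 - <<'E'
from h import *
s=observe();print(s['eef_pos'],s['qpos'].round(1))
s['orientation']=np.array(s['orientation'])
plan(np.array([.509,-.259,.15]),down(187.3),n=14)
c=shot('wrist');save(c,'w7',crop=(150,120,370,270),sc=3)
E
```

```text
[0.55080348 0.00904712 0.15403041] [ -1.7  -7.  103.6  -0.   83.6  41.2]
[{"translation": [-1.61, 1.09, 0.03], "turn": [-0.0, -0.0, -10.0]}, {"translation": [-1.77, 0.79, 0.03], "turn": [-0.0, -0.0, -10.0]}, {"translation": [-1.88, 0.47, 0.03], "turn": [-0.0, -0.0, -10.0]}, {"translation": [-1.93, 0.14, 0.03], "turn": [-0.0, -0.0, -10.0]}, {"translation": [-1.93, -0.2, 0.03], "turn": [-0.0, -0.0, -10.0]}, {"translation": [-1.86, -0.53, 0.03], "turn": [-0.0, -0.0, -10.0]}, {"translation": [-1.74, -0.85, 0.03], "turn": [-0.0, -0.0, -10.0]}, {"translation": [-1.57, -1.14, 0.03], "turn": [-0.0, -0.0, -10.0]}]
[{"translation": [-1.35, -1.39, 0.03], "turn": [-0.0, -0.0, -10.0]}, {"translation": [-1.09, -1.6, 0.03], "turn": [-0.0, -0.0, -10.0]}, {"translation": [-0.79, -1.77, 0.03], "turn": [-0.0, -0.0, -10.1]}, {"translation": [-0.47, -1.88, 0.03], "turn": [-0.0, -0.0, -10.0]}, {"translation": [-0.13, -1.93, 0.03], "turn": [-0.0, -0.1, -10.1]}, {"translation": [0.21, -1.93, 0.03], "turn": [-0.03, -0.01, -10.04]}]
```

Call:
{"fn": "move_arm", "kwargs": {"moves": [{"translation":[-1.61,1.09,0],"turn":[0,0,-10]},{"translation":[-1.77,0.79,0],"turn":[0,0,-10]},{"translation":[-1.88,0.47,0],"turn":[0,0,-10]},{"translation":[-1.93,0.14,0],"turn":[0,0,-10]},{"translation":[-1.93,-0.2,0],"turn":[0,0,-10]},{"translation":[-1.86,-0.53,0],"turn":[0,0,-10]},{"translation":[-1.74,-0.85,0],"turn":[0,0,-10]},{"translation":[-1.57,-1.14,0],"turn":[0,0,-10]}], "hand": -0.3}}

```text
clock: 26.68
eef_pos: [0.5319, -0.1483, 0.1709]
orientation: [[-0.639, 0.769, 0.016], [0.769, 0.639, -0.002], [-0.012, 0.011, -1.0]]
contact_force: [0.1, -0.0, -0.3]
width: 0.648
```

Call:
{"fn": "move_arm", "kwargs": {"moves": [{"translation":[-1.35,-1.39,0],"turn":[0,0,-10]},{"translation":[-1.09,-1.6,0],"turn":[0,0,-10]},{"translation":[-0.79,-1.77,0],"turn":[0,0,-10]},{"translation":[-0.47,-1.88,0],"turn":[0,0,-10]},{"translation":[-0.13,-1.93,0],"turn":[0,0,-8]},{"translation":[0,0,0],"turn":[0,0,0]},{"translation":[0,0,0],"turn":[0,0,0]}]}}

```text
clock: 27.55
eef_pos: [0.5221, -0.2485, 0.1776]
orientation: [[-1.0, 0.015, 0.021], [0.015, 1.0, -0.004], [-0.021, -0.004, -1.0]]
contact_force: [-0.9, 0.3, -1.0]
width: 0.652
```

```bash
python3 - <<'E'
from h import *
s=observe();print(s['eef_pos'],s['qpos'].round(1))
plan(np.array([.509,-.259,.06]),down(187.3),n=1)
t=shot('top');b=shot('scene')
for lo in(150,200): print('pile',rect(onz(t,contour(blob(t,proj(t,[.552,.007,.054])[0],lo)),.054)))
for lo in(150,200): print('pile scene',rect(onz(b,contour(blob(b,proj(b,[.552,.007,.054])[0],lo)),.054)))
for n,uv in(('timer',(.43,.16,.016)),):print(proj(t,uv))
c=shot('wrist')
for lo in(150,200,230):
  print('low wrist',rect(onz(c,contour(blob(c,proj(c,[.509,-.26,.018])[0],lo)),.018)))
E
```

```text
[ 0.52214019 -0.24852779  0.17757489] [ -28.2   -5.    99.5    0.4   84.3 -117.3]
[{"translation": [1.55, -1.02, 11.73], "turn": [-0.32, 1.21, -8.14]}]
pile [549.8   6.2  85.8  43.3 -42.9]
pile [551.4   7.9  85.9  38.2 -42.9]
pile scene [555.    7.   90.5  37.  -43. ]
pile scene [554.9   6.6  83.2  36.4 -43.1]
[[171.30055646 243.78764436]]
low wrist [ 505.7 -261.8   88.3   40.9    7.1]
low wrist [ 505.7 -262.    86.7   39.8    6.9]
low wrist [ 505.6 -261.9   86.    38.9    7.2]
```

Call:
{"fn": "move_arm", "kwargs": {"moves": [{"translation":[1.4,-1.2,2],"turn":[-0.3,1.2,-8.1]},{"translation":[0,0,4],"turn":[0,0,0]},{"translation":[0,0,3],"turn":[0,0,0]},{"translation":[0,0,1],"turn":[0,0,0]},{"translation":[0,0,0],"turn":[0,0,0]}]}}

```text
clock: 28.32
eef_pos: [0.5092, -0.2588, 0.0763]
orientation: [[-0.991, -0.131, 0.002], [-0.131, 0.991, -0.001], [-0.001, -0.001, -1.0]]
contact_force: [0.4, 1.0, 0.1]
width: 0.649
```

```bash
python3 - <<'E'
from h import *
s=observe();print(s['eef_pos'])
plan(np.array([.5075,-.261,.0185]),down(187.2),n=1)
E
```

```text
[ 0.50916645 -0.25876886  0.07631783]
[{"translation": [0.2, -0.19, 5.78], "turn": [-0.08, 0.08, 0.32]}]
```

Call:
{"fn": "move_arm", "kwargs": {"moves": [{"translation":[0.2,-0.2,2],"turn":[-0.1,0.1,0.3]},{"translation":[0,0,2],"turn":[0,0,0]},{"translation":[0,0,1.2],"turn":[0,0,0]},{"translation":[0,0,0],"turn":[0,0,0]},{"translation":[0,0,0],"turn":[0,0,0]}]}}

```text
clock: 28.95
eef_pos: [0.5083, -0.2615, 0.0227]
orientation: [[-0.992, -0.125, 0.001], [-0.125, 0.992, -0.001], [-0.001, -0.001, -1.0]]
contact_force: [-0.7, -0.0, -1.6]
width: 0.65
```

```bash
python3 - <<'E'
from h import *
s=observe();print(s['eef_pos'])
plan(np.array([.5075,-.261,.0185]),down(187.2),n=1)
E
```

```text
[ 0.50825081 -0.26152095  0.02268195]
[{"translation": [0.07, 0.06, 0.42], "turn": [-0.05, 0.07, -0.02]}]
```

Call:
{"fn": "move_arm", "kwargs": {"moves": [{"translation":[0,0.05,0.3],"turn":[0,0,0]},{"translation":[0,0,0],"turn":[0,0,0]},{"translation":[0,0,0],"turn":[0,0,0]}]}}

```text
clock: 29.32
eef_pos: [0.5087, -0.2612, 0.0206]
orientation: [[-0.992, -0.125, 0.003], [-0.125, 0.992, -0.002], [-0.003, -0.002, -1.0]]
contact_force: [-0.1, 0.4, 0.0]
width: 0.647
```

Call:
{"fn": "move_arm", "kwargs": {"moves": [{"translation":[0,0,0],"turn":[0,0,0]},{"translation":[0,0,0],"turn":[0,0,0]},{"translation":[0,0,0],"turn":[0,0,0]},{"translation":[0,0,0],"turn":[0,0,0]}], "hand": 1}}

```text
clock: 29.82
eef_pos: [0.5088, -0.2613, 0.0209]
orientation: [[-0.992, -0.125, 0.003], [-0.125, 0.992, -0.002], [-0.003, -0.002, -1.0]]
contact_force: [-0.5, -0.3, -0.5]
width: 0.403
```

Call:
{"fn": "move_arm", "kwargs": {"moves": [{"translation":[0,0,-1],"turn":[0,0,0]},{"translation":[0,0,-3],"turn":[0,0,0]},{"translation":[0,0,-5],"turn":[0,0,0]},{"translation":[0,0,-6],"turn":[0,0,0]},{"translation":[0,0,-6],"turn":[0,0,0]},{"translation":[0,0,-3],"turn":[0,0,0]},{"translation":[0,0,0],"turn":[0,0,0]},{"translation":[0,0,0],"turn":[0,0,0]}]}}

```text
clock: 30.82
eef_pos: [0.5067, -0.2602, 0.2717]
orientation: [[-0.992, -0.125, 0.004], [-0.125, 0.992, -0.002], [-0.003, -0.002, -1.0]]
contact_force: [-1.8, 1.0, -1.4]
width: 0.405
```

```bash
cat >> h.py <<'E'
def quad(c,uv,thr,box=60,k=4,dark=True):
    x0,y0=max(0,int(uv[0])-box),max(0,int(uv[1])-box)
    g=cv2.cvtColor(c['pixels'],cv2.COLOR_RGB2GRAY)[y0:y0+2*box,x0:x0+2*box]
    g=cv2.resize(g,None,fx=k,fy=k,interpolation=cv2.INTER_CUBIC)
    m=((g<thr) if dark else (g>thr)).astype(np.uint8)
    _,l=cv2.connectedComponents(m);m=(l==l[int((uv[1]-y0)*k),int((uv[0]-x0)*k)]).astype(np.uint8)
    q=contour(m);h=cv2.convexHull(q.astype(np.float32))
    e=1
    while True:
        a=cv2.approxPolyDP(h,e,True).reshape(-1,2)
        if len(a)<=4: break
        e+=.5
    L=[]
    for i in range(4):
        A,B=a[i],a[(i+1)%4];n=(B-A)/np.linalg.norm(B-A);d=q-A;s=d@n/np.linalg.norm(B-A);r=np.abs(d@[-n[1],n[0]])
        P=q[(s>.15)&(s<.85)&(r<2.0*k)]
        vx,vy,px,py=cv2.fitLine(P.astype(np.float32),cv2.DIST_HUBER,0,.01,.01).ravel();L.append(np.cross([px,py,1],[px+vx,py+vy,1]))
    C=[np.cross(L[i-1],L[i]) for i in range(4)];C=np.array([v[:2]/v[2] for v in C])
    return (C+.5)/k-.5+[x0,y0]
def tri(ca,ua,cb,ub):
    oa,da=ray(ca,ua);ob,db=ray(cb,ub);out=[]
    for a,b in zip(da,db):
        t=np.linalg.lstsq(np.c_[a,-b],ob-oa,rcond=None)[0];p,q=oa+t[0]*a,ob+t[1]*b;out.append(np.r_[(p+q)/2,np.linalg.norm(p-q)])
    return np.array(out)
E
python3 - <<'E'
from h import *
t=shot('top');b=shot('scene');c=shot('wrist')
g=cv2.cvtColor(t['pixels'],cv2.COLOR_RGB2GRAY);print(g[157,85:160].tolist());g=cv2.cvtColor(b['pixels'],cv2.COLOR_RGB2GRAY);print(g[156,335:395].tolist())
Q={}
for n,cc,uv in(('t',t,(120,157)),('b',b,(360,156))):
  for thr in(100,125):
    q=quad(cc,uv,thr);print(n,thr,q.round(1).tolist());Q[n]=q
np.savez('quads.npz',**Q)
g=c['pixels'].astype(int).max(2)
for col in(244,258,270): print(col,g[145:180,col].tolist())
for row in(175,185): print(row,g[row,215:240].tolist(),g[row,280:300].tolist())
w=imaging.camera('wrist');Ti={'T':np.array(w['T_tool_cam']),'intrinsics':c['intrinsics'],'D':c['D']};print(Ti['T'][:3,3])
Ti['T'][:3,3]=[.0733,0,-.15276]
for z in(0,3,21):print(z,proj(Ti,[[.043,-.019,z/1e3],[.043,.019,z/1e3],[.044,0,z/1e3]]).round(1).tolist())
E
```

```text
[204, 220, 247, 255, 255, 255, 254, 254, 254, 255, 255, 255, 249, 151, 63, 45, 49, 49, 49, 52, 51, 50, 52, 52, 51, 54, 52, 54, 52, 51, 53, 53, 55, 51, 53, 52, 53, 51, 53, 51, 54, 51, 49, 52, 52, 51, 54, 51, 52, 52, 52, 53, 51, 55, 54, 49, 49, 48, 65, 123, 215, 254, 255, 254, 253, 254, 254, 254, 255, 246, 211, 199, 197, 200, 197]
[113, 169, 165, 161, 164, 163, 166, 162, 157, 172, 248, 243, 245, 254, 113, 38, 41, 52, 48, 47, 49, 43, 49, 50, 47, 49, 49, 54, 43, 47, 49, 48, 50, 49, 35, 77, 220, 246, 241, 242, 247, 166, 158, 166, 165, 165, 167, 166, 166, 164, 168, 164, 160, 137, 101, 105, 98, 62, 50, 56]
t 100 [[132.2, 135.5], [145.6, 155.7], [107.5, 180.1], [93.9, 160.0]]
t 125 [[132.3, 135.2], [145.8, 155.8], [107.5, 180.3], [93.6, 160.0]]
b 100 [[369.9, 142.3], [369.9, 165.5], [348.2, 169.9], [350.1, 146.9]]
b 125 [[370.1, 141.9], [370.1, 165.7], [347.9, 170.2], [350.1, 146.7]]
244 [116, 118, 120, 122, 124, 124, 126, 128, 129, 128, 132, 132, 133, 137, 137, 138, 139, 138, 149, 197, 236, 234, 236, 245, 248, 248, 247, 247, 247, 247, 247, 247, 247, 247, 247]
258 [119, 121, 123, 124, 127, 1
[... 282 characters left out ...]
, 247, 247, 247, 247, 247, 247, 247, 247, 247]
175 [128, 126, 130, 128, 130, 133, 134, 135, 136, 135, 133, 188, 255, 251, 248, 247, 247, 247, 247, 247, 247, 247, 247, 247, 247] [247, 247, 247, 247, 247, 247, 247, 247, 247, 247, 247, 249, 253, 243, 155, 128, 129, 129, 128, 127]
185 [130, 133, 134, 136, 137, 139, 140, 143, 141, 143, 141, 156, 239, 254, 249, 247, 247, 247, 247, 247, 247, 247, 247, 247, 247] [247, 247, 247, 247, 247, 247, 247, 247, 247, 248, 249, 253, 254, 191, 139, 138, 139, 138, 134, 135]
[ 0.07704434 -0.0004232  -0.15276521]
0 [[226.0, 167.9], [294.2, 167.9], [260.1, 166.2]]
3 [[226.6, 166.9], [293.6, 166.9], [260.1, 165.2]]
21 [[229.9, 161.4], [290.2, 161.4], [260.1, 159.9]]
```

```bash
python3 - <<'E'
from h import *
c=np.load('wrist.npz')
for r in(156,159,160,161,162,163,164,165,166,167,168): print(r,c['pixels'][r,218:240:2].sum(1).tolist(),c['pixels'][r,280:304:2].sum(1).tolist())
t=np.load('top.npz');b=np.load('scene.npz');Q=np.load('quads.npz')
q=quad(t,(120,157),110);p=quad(b,(360,156),110)
# order: top-view [132,135],[146,156],[107,180],[94,160] ; scene order matched by world
A=onz(t,q,.079);B=onz(b,p,.079);idx=[int(np.argmin(np.linalg.norm(B-a,axis=1))) for a in A];print(idx)
X=tri(t,q,b,p[idx]);print(X.round(4))
P=X[:,:3];print('edges',np.linalg.norm(P-np.roll(P,-1,0),axis=1).round(4),'centre',P.mean(0).round(4))
y=(P[0]+P[1]-P[2]-P[3]);y/=np.linalg.norm(y);x=(P[0]+P[3]-P[1]-P[2]);x/=np.linalg.norm(x);n=np.cross(x,y);n*=np.sign(n[2])
print('long',y.round(3),'yaw',np.degrees(np.arctan2(y[1],y[0])),'up',x.round(3),'n',n.round(3),'tilt',np.degrees(np.arccos(n[2])))
for cc,qq in((t,q),(b,p[idx])):  # single-view at known heights
    h=.03*np.sin(np.radians(25));Z=[.079+h,.079-h,.079-h,.079+h]
    W=np.array([onz(cc,qq[i],Z[i])[0] for i in range(4)]);print(W.round(4).tolist(),W.mean(0).round(4),np.linalg.norm(W-np.roll(W,-1,0),axis=1).round(4));l=W[0]+W[1]-W[2]-W[3];print('yaw',np.degrees(np.arctan2(l[1],l[0])))
E
```

```text
156 [337, 344, 346, 357, 360, 363, 366, 374, 377, 381, 380] [391, 383, 383, 379, 376, 372, 371, 365, 354, 352, 349, 343]
159 [349, 354, 360, 361, 367, 372, 380, 381, 386, 393, 396] [402, 394, 394, 392, 387, 383, 374, 370, 368, 364, 358, 351]
160 [347, 356, 357, 366, 373, 374, 381, 381, 392, 394, 403] [407, 400, 401, 396, 387, 384, 381, 376, 369, 364, 363, 357]
161 [361, 355, 364, 368, 373, 383, 384, 391, 393, 395, 401] [411, 404, 398, 398, 395, 387, 385, 382, 375, 369, 359, 353]
162 [357, 362, 370, 372, 378, 384, 387, 388, 388, 396, 398] [409, 406, 402, 393, 392, 389, 389, 383, 377, 368, 362, 357]
163 [359, 366, 369, 374, 378, 386, 387, 410, 420, 427, 427] [433, 435, 428, 428, 403, 391, 385, 386, 379, 373, 366, 364]
164 [363, 369, 371, 382, 383, 381, 427, 544, 561, 563, 566] [584, 580, 581, 553, 488, 401, 389, 389, 385, 376, 367, 363]
165 [364, 368, 371, 378, 386, 394, 513, 679, 688, 696, 698] [706, 706, 706, 675, 602, 451, 397, 386, 382, 377, 372, 368]
166 [369, 366, 378, 382, 391, 502, 598, 659, 674, 691, 692] [695, 694, 697, 672, 651, 570, 486, 394, 389, 380, 375, 372]
167 [371, 3
[... 264 characters left out ...]
1 8.930e-02 2.200e-03]
 [6.323e-01 2.236e-01 6.530e-02 7.000e-04]
 [5.713e-01 3.114e-01 6.380e-02 1.000e-04]
 [6.138e-01 3.401e-01 8.830e-02 4.000e-04]]
edges [0.0572 0.107  0.0568 0.1061] centre [0.6231 0.2821 0.0767]
long [ 0.573 -0.82   0.012] yaw -55.0491557667408 up [0.747 0.511 0.425] n [-0.355 -0.234  0.905] tilt 25.172905618378312
[[0.6734, 0.2516, 0.0917], [0.6318, 0.223, 0.0663], [0.5708, 0.3104, 0.0663], [0.6129, 0.3385, 0.0917]] [0.6222 0.2809 0.079 ] [0.0565 0.1066 0.0566 0.1059]
yaw -55.115440782559894
[[0.6767, 0.2519, 0.0917], [0.633, 0.2229, 0.0663], [0.5731, 0.3085, 0.0663], [0.6162, 0.336, 0.0917]] [0.6248 0.2798 0.079 ] [0.0582 0.1044 0.0571 0.1036]
yaw -54.65142159845439
```

```bash
cat >> h.py <<'E'
a25=np.radians(25);u=np.array([np.cos(np.radians(-55)),np.sin(np.radians(-55)),0]);d=np.array([-u[1],u[0],0])
W=np.array([.6225,.2822,.079]);N=np.cos(a25)*np.array([0,0,1])-np.sin(a25)*d
RT=np.c_[-u,np.cross(-N,-u),-N];XO=-.0007
PT=W+.1209*N-XO*RT[:,0]
E
python3 - <<'E'
from h import *
print(PT,RT,np.linalg.det(RT),d)
plan(PT+.06*N,RT,n=12)
E
```

```text
[0.58024429 0.25346678 0.18857261] [[-0.57357644  0.74240388  0.34618861]
 [ 0.81915204  0.51983679  0.24240388]
 [-0.          0.42261826 -0.90630779]] 1.0 [0.81915204 0.57357644 0.        ]
[{"translation": [-0.96, 4.07, 0.23], "turn": [-1.9, -1.1, 5.1]}, {"translation": [-0.58, 4.13, 0.38], "turn": [-1.9, -1.1, 5.1]}, {"translation": [-0.21, 4.15, 0.53], "turn": [-1.9, -1.1, 5.1]}, {"translation": [0.17, 4.13, 0.66], "turn": [-1.9, -1.1, 5.1]}, {"translation": [0.55, 4.08, 0.79], "turn": [-1.9, -1.1, 5.1]}, {"translation": [0.93, 3.98, 0.91], "turn": [-1.9, -1.1, 5.1]}, {"translation": [1.3, 3.85, 1.02], "turn": [-1.9, -1.1, 5.1]}, {"translation": [1.65, 3.68, 1.12], "turn": [-1.9, -1.1, 5.1]}]
[{"translation": [1.99, 3.48, 1.2], "turn": [-1.8, -1.2, 5.1]}, {"translation": [2.32, 3.25, 1.26], "turn": [-1.9, -1.1, 5.1]}, {"translation": [2.63, 2.99, 1.32], "turn": [-1.8, -1.2, 5.1]}, {"translation": [2.9, 2.7, 1.35], "turn": [-1.89, -1.14, 5.05]}]
```

Call:
{"fn": "move_arm", "kwargs": {"moves": [{"translation":[-0.96,4.07,0.23],"turn":[-1.9,-1.1,5.1]},{"translation":[-0.58,4.13,0.38],"turn":[-1.9,-1.1,5.1]},{"translation":[-0.21,4.15,0.53],"turn":[-1.9,-1.1,5.1]},{"translation":[0.17,4.13,0.66],"turn":[-1.9,-1.1,5.1]},{"translation":[0.55,4.08,0.79],"turn":[-1.9,-1.1,5.1]},{"translation":[0.93,3.98,0.91],"turn":[-1.9,-1.1,5.1]},{"translation":[1.3,3.85,1.02],"turn":[-1.9,-1.1,5.1]},{"translation":[1.65,3.68,1.12],"turn":[-1.9,-1.1,5.1]}]}}

```text
clock: 32.02
eef_pos: [0.5446, 0.0805, 0.2457]
orientation: [[-0.809, 0.551, 0.204], [0.586, 0.78, 0.22], [-0.038, 0.297, -0.954]]
contact_force: [-0.2, -0.2, -0.6]
width: 0.403
```

```bash
python3 - <<'E'
from h import *
s=observe();print(s['eef_pos'],s['width'],s['qpos'].round(1))
plan(PT+.03*N,RT,n=5)
E
```

```text
[0.54462544 0.08050171 0.24574649] 0.4028545548601378 [ -1.  -17.4 105.   13.1  80.8 -56.2]
[{"translation": [1.56, 2.68, 1.4], "turn": [-1.5, -1.0, 3.7]}, {"translation": [1.75, 2.54, 1.44], "turn": [-1.4, -1.0, 3.7]}, {"translation": [1.93, 2.39, 1.47], "turn": [-1.4, -1.0, 3.7]}, {"translation": [2.11, 2.22, 1.5], "turn": [-1.5, -0.9, 3.7]}, {"translation": [2.27, 2.03, 1.51], "turn": [-1.44, -0.99, 3.79]}]
```

Call:
{"fn": "move_arm", "kwargs": {"moves": [{"translation":[1.56,2.68,1.2],"turn":[-1.5,-1.0,3.7]},{"translation":[1.75,2.54,1.2],"turn":[-1.4,-1.0,3.7]},{"translation":[1.93,2.39,1.2],"turn":[-1.4,-1.0,3.7]},{"translation":[2.0,2.0,1.0],"turn":[-1.5,-0.9,3.7]},{"translation":[1.2,1.0,0.6],"turn":[-1,-0.5,2]},{"translation":[0,0,0],"turn":[0,0,0]},{"translation":[0,0,0],"turn":[0,0,0]}]}}

```text
clock: 32.9
eef_pos: [0.5608, 0.2311, 0.2236]
orientation: [[-0.594, 0.733, 0.331], [0.805, 0.541, 0.245], [0.001, 0.412, -0.911]]
contact_force: [1.0, -0.5, -0.2]
width: 0.408
```

```bash
python3 - <<'E'
from h import *
s=observe();print(s['eef_pos'],s['width'],s['qpos'].round(1))
plan(PT,RT,n=4)
E
```

```text
[0.56075659 0.23108348 0.22364858] 0.4075183400640975 [ 16.  -16.1 107.1   9.1  66.3 -22.4]
[{"translation": [0.16, 0.3, 1.1], "turn": [-0.2, -0.2, 0.3]}, {"translation": [0.17, 0.29, 1.1], "turn": [-0.2, -0.2, 0.3]}, {"translation": [0.17, 0.29, 1.1], "turn": [-0.1, -0.1, 0.3]}, {"translation": [0.17, 0.29, 1.09], "turn": [-0.18, -0.16, 0.38]}]
```

Call:
{"fn": "move_arm", "kwargs": {"moves": [{"translation":[0.3,0.5,1],"turn":[-0.7,-0.7,1.3]},{"translation":[0.2,0.4,1.2],"turn":[0,0,0]},{"translation":[0.1,0.2,1],"turn":[0,0,0]},{"translation":[0,0,0.5],"turn":[0,0,0]},{"translation":[0,0,0],"turn":[0,0,0]},{"translation":[0,0,0],"turn":[0,0,0]}]}}

```text
clock: 33.65
eef_pos: [0.5795, 0.2489, 0.1929]
orientation: [[-0.573, 0.743, 0.346], [0.82, 0.52, 0.24], [-0.001, 0.421, -0.907]]
contact_force: [-1.0, -0.3, -0.6]
width: 0.406
```

```bash
python3 - <<'E'
from h import *
s=observe();print(s['eef_pos'],s['width'],s['qpos'].round(1))
plan(PT,RT,n=1)
E
```

```text
[0.57946543 0.24886985 0.19292261] 0.4057532496605321 [ 17.7 -12.6 107.3   8.1  61.6 -19.7]
[{"translation": [0.33, 0.11, 0.53], "turn": [-0.09, 0.09, -0.02]}]
```

Call:
{"fn": "move_arm", "kwargs": {"moves": [{"translation":[0.33,0.11,0.53],"turn":[-0.1,0.1,0]},{"translation":[0,0,0],"turn":[0,0,0]},{"translation":[0,0,0],"turn":[0,0,0]}]}}

```text
clock: 34.02
eef_pos: [0.5803, 0.2537, 0.1889]
orientation: [[-0.574, 0.742, 0.347], [0.819, 0.52, 0.243], [0.0, 0.424, -0.906]]
contact_force: [-0.1, 0.5, -0.6]
width: 0.404
```

```bash
python3 - <<'E'
from h import *
s=observe();print(s['eef_pos'],s['width'],s['contact_force'])
plan(PT,RT,n=1)
t=shot('top');b=shot('scene');c=shot('wrist')
for lo in(150,200): print('pile',rect(onz(t,contour(blob(t,proj(t,[.552,.007,.054])[0],lo)),.054)))
# predicted case corners (top face +18mm) and centre in views
R=np.array(s['orientation']);p=np.array(s['eef_pos'])
for n,cc in(('t',t),('b',b),('w',c)):
  print(n,proj(cc,[p+R@[sx*.043+XO,sy*.019,z] for z in(.0029,.0209) for sx,sy in((1,1),(1,-1),(-1,-1),(-1,1))]).round(0).tolist())
im=np.zeros((600,800,3),np.uint8)
A=cv2.resize(t['pixels'][90:230,60:260],(400,280));B=cv2.resize(b['pixels'][80:220,280:480],(400,280));C=cv2.resize(c['pixels'],(400,300));D=cv2.resize(b['pixels'][160:300,220:420],(400,300))
im[:280,:400]=A;im[:280,400:]=B;im[290:590,:400]=C;im[290:590,400:]=D
cv2.imwrite('pics/fin.png',im[...,::-1])
E
```

```text
[0.58028213 0.25373817 0.18894112] 0.4036531731591373 [-0.06393889  0.4896434  -0.56413596]
[{"translation": [-0.02, -0.03, 0.03], "turn": [0.07, -0.01, -0.0]}]
pile [549.8   6.2  85.8  43.3 -42.9]
pile [550.9   7.3  85.7  40.  -43.2]
t [[91.0, 168.0], [102.0, 183.0], [137.0, 161.0], [126.0, 146.0], [92.0, 167.0], [103.0, 182.0], [137.0, 160.0], [127.0, 145.0]]
b [[355.0, 109.0], [340.0, 113.0], [338.0, 131.0], [353.0, 127.0], [357.0, 114.0], [343.0, 118.0], [340.0, 136.0], [355.0, 133.0]]
w [[296.0, 171.0], [230.0, 171.0], [234.0, 300.0], [292.0, 300.0], [293.0, 165.0], [233.0, 165.0], [236.0, 283.0], [289.0, 283.0]]
```

View pics/fin.png

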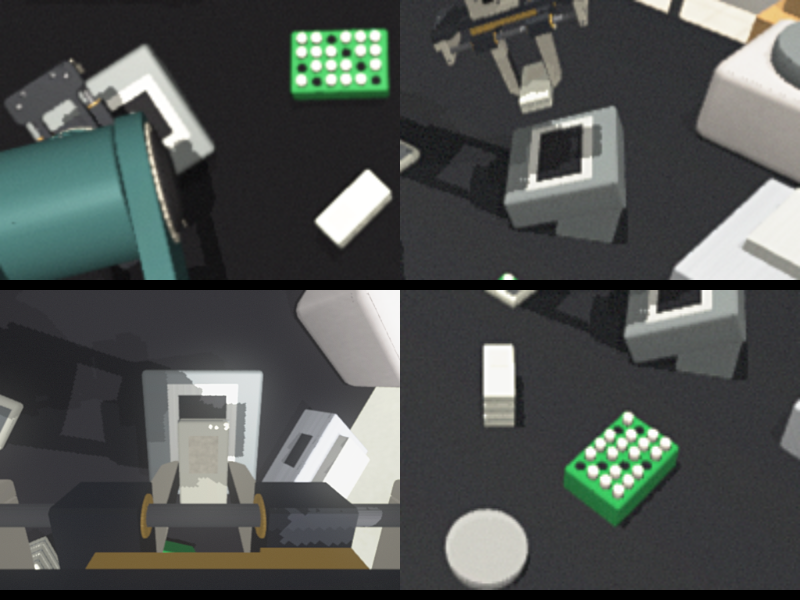

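The final picture shows the three-case pile squared in the lower right at (498,385), with the rack and dish untouched. The last case is held over the reader, in the wrist view at (203,460) and in line with the window. I'll check the centring numerically from the window edges in the wrist view.

```bash
python3 - <<'E'
from h import *
c=np.load('wrist.npz');g=cv2.cvtColor(c['pixels'],cv2.COLOR_RGB2GRAY).astype(int)
for r in(137,140,144,148): print(r,g[r,215:305].tolist())
for col in(240,250,260,270,280): print(col,g[120:172,col].tolist())
Ti={'T':np.array(imaging.camera('wrist')['T_tool_cam']),'intrinsics':c['intrinsics'],'D':c['D']};print(Ti['T'][:3].round(4).tolist())
for tr in (Ti['T'][:3,3].copy(),[.0733,0,-.15276]):
  Ti['T'][:3,3]=tr
  print(proj(Ti,[[.055,-.03,.1209],[.055,.03,.1209],[.045,-.03,.1209],[.045,.03,.1209],[.056,0,.1209],[.043,0,.0029],[.043,0,.0209],[.044,0,.0209]]).round(1).tolist())
E
```

```text
137 [169, 185, 185, 184, 185, 184, 185, 189, 189, 187, 184, 186, 178, 136, 81, 64, 66, 68, 68, 69, 69, 71, 70, 71, 72, 72, 73, 72, 72, 73, 76, 76, 75, 75, 78, 76, 77, 81, 77, 77, 78, 84, 95, 103, 103, 102, 104, 102, 105, 105, 105, 105, 106, 107, 107, 109, 107, 107, 108, 110, 109, 112, 111, 112, 111, 110, 110, 109, 111, 112, 115, 113, 110, 108, 176, 255, 250, 248, 247, 247, 247, 247, 247, 247, 247, 247, 247, 248, 248, 230]
140 [154, 178, 185, 184, 185, 185, 185, 189, 189, 185, 185, 185, 178, 138, 81, 65, 68, 68, 69, 72, 71, 69, 72, 72, 71, 73, 73, 71, 75, 76, 76, 74, 76, 78, 76, 77, 80, 78, 79, 81, 85, 97, 101, 100, 102, 105, 105, 108, 106, 107, 108, 108, 109, 107, 110, 110, 110, 110, 110, 110, 112, 111, 112, 112, 112, 114, 113, 114, 114, 115, 112, 113, 112, 114, 192, 255, 250, 248, 247, 247, 247, 247, 247, 247, 247, 247, 247, 248, 248, 229]
144 [152, 177, 185, 184, 183, 184, 185, 188, 189, 186, 185, 187, 179, 138, 83, 64, 64, 68, 69, 71, 70, 70, 71, 74, 73, 71, 74, 72, 74, 73, 75, 77, 76, 76, 77, 76, 78, 78, 77, 78, 82, 80, 79, 81, 80, 92, 101, 102, 102, 102, 106, 108, 107, 109, 108,
[... 1456 characters left out ...]
2, 83, 83, 83, 83, 81, 83, 82, 81, 82, 79, 82, 113, 147, 139, 131, 152, 161, 168, 174]
280 [244, 249, 248, 247, 247, 247, 247, 247, 247, 247, 247, 247, 248, 251, 255, 166, 106, 110, 112, 114, 114, 113, 111, 112, 111, 111, 110, 111, 111, 112, 106, 96, 87, 85, 86, 85, 85, 84, 84, 84, 84, 83, 81, 85, 113, 147, 141, 135, 152, 163, 170, 174]
[[0.0002, 0.9629, 0.2699, 0.0755], [1.0, -0.0003, 0.0004, -0.0017], [0.0004, 0.2699, -0.9629, -0.1536]]
[[230.8, 133.2], [292.8, 133.2], [231.1, 143.6], [292.4, 143.6], [261.8, 132.2], [263.0, 170.2], [262.7, 164.4], [262.7, 162.8]]
[[228.9, 131.0], [291.2, 131.0], [229.2, 141.5], [290.8, 141.5], [260.0, 130.0], [260.0, 166.8], [260.0, 161.3], [260.0, 159.7]]
```

In the wrist view the window is offset from the held case by about −1.3 mm in tool y and about −1.7 mm in tool x. Parallelism and yaw are good. I'll trim it.

Call:
{"fn": "move_arm", "kwargs": {"moves": [{"translation":[-0.14,-0.12,0.03],"turn":[0.07,0,0]},{"translation":[0,0,0],"turn":[0,0,0]},{"translation":[0,0,0],"turn":[0,0,0]},{"translation":[0,0,0],"turn":[0,0,0]}]}}

```text
clock: 34.72
eef_pos: [0.5804, 0.2517, 0.1882]
orientation: [[-0.573, 0.743, 0.346], [0.819, 0.52, 0.242], [0.0, 0.423, -0.906]]
contact_force: [-0.3, 0.3, -1.2]
width: 0.408
```

```bash
python3 - <<'E'
from h import *
s=observe();R=np.array(s['orientation']);p=np.array(s['eef_pos'])
print(s['clock'],((p-PT)@RT*1000).round(2),Ro.from_matrix(RT.T@R).as_rotvec(degrees=True).round(2),s['width'],s['contact_force'],s['qvel'].round(2))
c=shot('wrist');g=cv2.cvtColor(c['pixels'],cv2.COLOR_RGB2GRAY).astype(int)
print(g[140,225:233].tolist(),g[140,284:294].tolist(),g[130:140,270].tolist(),g[160:168,270].tolist(),g[175,222:232].tolist(),g[175,288:298].tolist())
E
```

```text
34.725 [-1.49 -0.98 -0.05] [0.   0.   0.02] 0.4077123495436491 [-0.31266409  0.31229303 -1.1762104 ] [-0.04  0.07  0.01 -0.01  0.01 -0.03]
[190, 188, 187, 182, 154, 106, 78, 72] [125, 126, 125, 125, 125, 120, 157, 245, 252, 248] [248, 251, 245, 149, 112, 120, 122, 120, 121, 121] [89, 89, 88, 92, 119, 150, 143, 138] [184, 184, 185, 188, 185, 170, 165, 169, 171, 172] [250, 251, 249, 249, 244, 218, 193, 189, 190, 192]
```

```bash
python3 -c "
from h import *
print(job_done())"
```

```text
the job is handed in; nothing more can be done
None
```

I stacked the two upper cases on the lone case, then picked up the bottom case and left it held over the reader's window. The job was handed in at about 34.7 s on the clock, against the 72 s limit.

**Pile:**
- I squeezed it once across its width and once along its length, to make the edges flush. The jaws stopped at 37.8 mm across and 85.8 mm along, against the 38 and 86 mm case sizes.
- The last scene picture shows it let go, standing square. The top camera put it at about (551, 7) mm and the arm at about (552, 9), so the two disagree by up to 2 mm.

**Held case:**
- The case is held with its underside 100 mm out from where I worked out the glass to be. The tool's angle is within about 0.02° of the target and nothing is touching.
- In the wrist view it was off the window centre by about 1.3 mm across and 1.7 mm along, so I trimmed that out. Afterwards it looks centred to within about 1 mm both ways.

**Uncertain checks:**
- **Wrist camera:** its reported mounting position changed by a few mm between pictures, so I relied on comparing things within one image.
- **Window size:** the two fixed cameras measured the window at 57 × 107 mm rather than 60 × 110, with its centre 2 mm low. I used the given height, so the 10 cm gap could be off by 1–2 mm.
- **Other objects:** I did not measure these again at the end. The rack, petri dish and reader look unmoved in the last picture. No unusual force showed in the readings I took.

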